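# Lids home on their pots

### The job

Take the two pot lids that lean in the wire stand and put each on the pot it fits, bar handle in line with that pot's two ears, and press it down past its stiff sealing ring until it is fully home on the rim. Leave the pots standing where they are and do not disturb the other things on the counter.

Things in the scene. Friction and masses are not known exactly. Their poses are not given: they have to be found in the camera images.
- big_lid_bar (a point): Larger aluminium lid (mm): plug 107 dia x 12 deep under a flange 124 dia x 5 thick. Point: centre of its black bar handle (74 long along y, 12 wide, 12 high; on two end posts), 32 above the flange top, 37 above the flange underside, on the lid axis z (up). Starts leaning in the stand, face to the robot, 30 deg from level, bar level. 250 g.
- small_lid_bar (a point): Smaller aluminium lid (mm): plug 77 dia x 12 deep under a flange 94 dia x 5 thick. Point: centre of its black bar handle (62 long along y, 12 wide, 12 high; on two end posts), 32 above the flange top, 37 above the flange underside, on the lid axis z (up). Starts leaning in the stand, face to the robot, 30 deg from level, bar level. 160 g.
- big_pot_rim (a point): Larger round aluminium (mm) pot, loose, outer dia 120, wall 4, 80 high, 830 g. Point: centre of the mouth at the rim's top; z up. Two wire ears along +y and -y, out to 80 from the axis, 18 below the rim. A grey ring in the mouth stops the plug with the flange 4-5 mm above the rim; it slides down stiffly (about 12 N) and stays there; home is a hard stop, flange on rim.
- small_pot_rim (a point): Smaller round aluminium (mm) pot, loose, outer dia 90, wall 4, 65 high, 630 g. Point: centre of the mouth at the rim's top; z up. Two wire ears along +y and -y, out to 64 from the axis, 18 below the rim. A grey ring in the mouth stops the plug with the flange 4-5 mm above the rim; it slides down stiffly (about 12 N) and stays there; home is a hard stop, flange on rim.
- lid_stand: Fixed dark wire stand, 300 mm long (y), 170 deep (x), 105 high, two bays 85 mm either side of the origin along y; origin under its centre, -x its low side, towards the robot. In each bay two wires slope at 30 deg and end in pegs that stop the lid edge and reach about 5 mm past the flange face. Either lid may be in either bay.
- mortar: Bystander: heavy stone mortar that does not move, 130 mm diameter, 100 mm high; origin at the centre of its underside.
- pestle: Bystander: hardwood pestle 160 mm long, 38 mm thick, lying along its y; origin under its middle.
- ramekin0: Bystander: ceramic ramekin, 80 mm diameter, 45 mm high; origin at the centre of its underside.
- ramekin1: Bystander: ceramic ramekin, 80 mm diameter, 45 mm high; origin at the centre of its underside.
- ladle: Bystander: aluminium ladle lying down, bowl 80 mm diameter and 30 mm high with its underside centre at the origin, handle to 240 mm along its x.
- sauce_bottle: Bystander: bottle 60 mm diameter, 170 mm high; origin at the centre of its underside.

How it is judged:
On the way:
1. one lid is fully home on its own pot, bar in line with the ears (((z of big_lid_bar in the frame of big_pot_rim between 0.033 and 0.039 m and horizontal distance between big_lid_bar and big_pot_rim below 0.006 m and angle between each of big_lid_bar, big_pot_rim's own z axis and vertical below 0.07 rad and angle between the y axis of big_lid_bar and the y axis of big_pot_rim, either way round below 0.22 rad) or (z of small_lid_bar in the frame of small_pot_rim between 0.033 and 0.039 m and horizontal distance between small_lid_bar and small_pot_rim below 0.006 m and angle between each of small_lid_bar, small_pot_rim's own z axis and vertical below 0.07 rad and angle between the y axis of small_lid_bar and the y axis of small_pot_rim, either way round below 0.22 rad))), for 0.2 s.
At the end, for the whole second after the job is handed in: Each lid is on its own pot: flange down on the rim (bar centre less than 39 mm above the rim, 37 when home), centred within 6 mm, lid and pot level within 4 degrees, bar within 12.6 degrees of the line of the ears (either way round); nothing held (z of big_lid_bar in the frame of big_pot_rim between 0.033 and 0.039 m and horizontal distance between big_lid_bar and big_pot_rim below 0.006 m and angle between each of big_lid_bar, big_pot_rim, small_lid_bar, small_pot_rim's own z axis and vertical below 0.07 rad and angle between the y axis of big_lid_bar and the y axis of big_pot_rim, either way round below 0.22 rad and z of small_lid_bar in the frame of small_pot_rim between 0.033 and 0.039 m and horizontal distance between small_lid_bar and small_pot_rim below 0.006 m and angle between the y axis of small_lid_bar and the y axis of small_pot_rim, either way round below 0.22 rad and contact force between the fingers and anything else below 0.1 N); the robot touches nothing.
It fails at once if a pot is shifted more than 40 mm (distance of any of big_pot_rim, small_pot_rim from where it was at the start of the episode above 0.04 m).
It fails at once if another thing on the counter is shifted more than 40 mm (distance of any of pestle, ramekin0, ramekin1, ladle, sauce_bottle from where it was at the start of the episode above 0.04 m).
It also fails if it takes over 58 s, if anything falls off the work surface, if the arm or the gripper's body presses on something with over 40 N, if the wrist force passes 120 N, or if a joint passes its speed limit or range.

### The arm

A 6-joint arm with a two-finger parallel gripper is mounted at the origin on the work surface. World frame = base frame: x ahead of the robot, y to its left, z up, the work surface at z = 0. Lengths are in m, angles in rad, forces in N, time in s.
With the tool pointing down it reaches from about 0.35 to 0.775 m from the base axis. Payload 5.5 kg.
Tool frame: the origin (TCP) lies midway between the tips of the shut fingers; the grasp point (between the pads) lies 19 mm behind it; z points along the fingers, y is the direction in which the jaws open and shut (so a half turn about z gives the same grasp; the last joint's range is limited). The gripper opens to 85 mm and grips with 20 to 120 N. Pads are 22 mm wide; open, the fingers measure 114 mm over their backs; the gripper's body (76 mm by 85 mm) begins 54 mm behind the grasp point. The pads swing forward as they close: fully open they stand 13 mm farther back than shut.
Start: joints at [-1.329, 0.313, 0.046, 1.304, 0, 1.431], TCP at [0.214, -0.534, 0.231] pointing down, gripper open.
Joint ranges: [-2.76, 2.76], [-0.86, 1.69], [-1.03, 1.26], [-2.2, 2.34], [-1.47, 1.5], [-3.14, 3.14]. Speed limits (rad/s): [2.57, 2.57, 3.14, 3.14, 3.14, 3.14].

### API

Orientations are given as a unit quaternion [w, x, y, z].
In Python, from workcell import env gives the robot as it stands.
- The arm moves only by the shell command python3 -m pendant 'ROWS' [FORCE]. ROWS is JSON, a list of rows, each a list of 3 entries, a list of its own where there are three numbers: the shift along the tool's x, y, z each as a share of 20 mm, from -1 to 1, then the turn about the tool's z as a share of 6 degrees, from -1 to 1, then the closure, from -1 (fully open) to 1 (shut). In form: [[[tx, ty, tz], turn, claw], ...]. A call has 1 to 12 rows; each row shifts and turns the commanded pose from where the row before left it, along the tool's axes as they then stand; what a row does not reach is not made up. A row lasts 1/8 s, in which the tool goes at most 62.5 mm and 10.7 degrees, less where a joint would pass 70% of its speed; a pose out of reach is approached as far as the arm can. A call with a number of a shift or a turn outside -1 to 1 is refused whole. A call with a gripper value outside its range is refused whole. The fingers move at their own pace and stop on an object; FORCE is the grip in N (left out, the last holds). Time passes only in rows, so rows that do not move let the fingers close. It gives the time, the measured TCP pose, the force and the opening at its end, in the units of the state.
- env.get_state(): the state, without advancing time (a new reading comes with each control period).
- env.read_camera(name): name is "scene" or "top" or "wrist"; returns a dict with "color" (480x640x3 uint8, blue, green, red), "mtx" (3x3 intrinsics, pixels), "view" (4x4, takes a point from world to camera coordinates). Camera axes: x right, y down, z forward; pixel columns grow to the right and rows downward; lengths in m; the calibration is good to about 2 mm. A picture is of the moment at which its call begins. There is no depth.
- env.hand_in(): hands the job in, once; it reports no verdict.
Trained networks look in the newest picture that a camera, given by its name, has taken for a name from the list of things; names that differ only in an ending like _2 or _b are one class to them, and where a whole thing is asked for, a point or a joint stands for the part that bears it (a point fixed in the world has none). Each returns a list of dicts, best first, with "p" (0 to 1); they miss things now and then, are a little off and sometimes report something else, mostly with a low value. They report only what shows in the picture. A call takes as long as a camera call.
- env.boxes_of(camera, thing): "location" ([column, row] in pixels, amid what is visible of it).
- env.cut_out(camera, thing): "region" (480x640 bool, what is visible of it) and "location" ([column, row] in pixels, amid what is visible of it).
The state is a dict: "clock": time; "joint_pos": joint angles; "qvel": joint speeds; "tau": joint torques, N m; "tcp_pos": TCP position; "orientation": TCP orientation; "wrist_force": force on the tool from outside, world axes, zero at the start; "ft_torque": the same for the moment, N m; "finger_gap": finger opening in m.
Only numpy, scipy, OpenCV 4.12 (cv2) and the standard library are available. Lean on these libraries where they do the work, as an engineer would, in place of code of your own. Each camera call takes 0.05 s, during which the arm holds its last target.

## Working session

There is one attempt and no reset: what is moved stays moved. The work goes in short steps, Python scripts to look and compute and a shell command to move; the robot and the scene stay as the last step left them, time stands still between calls to the robot, and variables do not carry over. Pictures are saved under pics/ and viewed, and the job is handed in when it is done.

```bash
mkdir -p pics; ls; cat > h.py <<'E'
import numpy as np, cv2
from workcell import env
def snap(n,tag):
    r=env.read_camera(n); cv2.imwrite(f'pics/{tag}.png',r['color']); return r
def ray(r,px):
    K=np.array(r['mtx']);V=np.array(r['view'])
    d=V[:3,:3].T@np.linalg.solve(K,[px[0],px[1],1]); o=-V[:3,:3].T@V[:3,3]
    return o,d/np.linalg.norm(d)
def tri(rays):
    A=np.zeros((3,3));b=np.zeros(3)
    for o,d in rays:
        P=np.eye(3)-np.outer(d,d);A+=P;b+=P@o
    x=np.linalg.solve(A,b)
    return x,[np.linalg.norm((np.eye(3)-np.outer(d,d))@(x-o)) for o,d in rays]
def atz(o,d,z): return o+d*(z-o[2])/d[2]
def proj(r,X):
    K=np.array(r['mtx']);V=np.array(r['view']);p=K@(V[:3,:3]@np.array(X)+V[:3,3]);return p[:2]/p[2]
E
python3 - <<'E'
from h import *
np.set_printoptions(precision=4,suppress=True)
s=env.get_state();print(s)
for n in('scene','top','wrist'):
    r=snap(n,n+'0');o,d=ray(r,(320,240));print(n,o,d,r['mtx'][0][0])
    for t in ['big_lid_bar','small_lid_bar','big_pot_rim','small_pot_rim','lid_stand','mortar','pestle','ramekin0','ladle','sauce_bottle']:
        L=env.boxes_of(n,t);print(' ',t,[(np.round(x['location'],1).tolist(),round(x['p'],2)) for x in L[:3]])
print(env.get_state()['clock'])
E
```

```text
pics
{'clock': 0.0, 'joint_pos': array([-1.3286,  0.314 ,  0.0449,  1.3036,  0.    ,  1.4312]), 'qvel': array([0.002 , 0.0008, 0.    , 0.0008, 0.0001, 0.    ]), 'tau': array([ -0.0009, -48.0627,  29.8534,   0.0192,  -0.0003,  -0.    ]), 'tcp_pos': array([ 0.2141, -0.5331,  0.2304]), 'orientation': array([-0.0009,  0.9818,  0.1897, -0.    ]), 'wrist_force': array([ 0.1955, -0.3937,  0.0437]), 'ft_torque': array([ 0.0376,  0.0462, -0.0027]), 'finger_gap': 0.08502197454253689}
scene [1.0385 0.7988 1.0297] [-0.3278 -0.631  -0.7031] 610.0454172515113
  big_lid_bar [([432.6, 343.9], 0.97)]
  small_lid_bar [([367.4, 294.8], 0.85), ([299.2, 184.3], 0.7)]
  big_pot_rim [([299.8, 185.4], 0.84), ([232.8, 203.8], 0.31)]
  small_pot_rim [([232.4, 206.5], 0.7), ([358.3, 232.1], 0.56), ([291.3, 274.2], 0.24)]
  lid_stand [([395.0, 352.8], 0.76), ([433.3, 259.2], 0.31)]
  mortar [([242.1, 238.6], 0.77), ([366.5, 296.8], 0.46)]
  pestle [([302.2, 185.1], 0.37)]
  ramekin0 [([435.7, 262.5], 0.74), ([232.2, 205.7], 0.73)]
  ladle [([334.2, 155.1], 0.94)]
  sauce_bottle [([291.6, 270.8], 0.83)]
top [ 0.4282 -0.0094  1.1215] [ 0.154  -0.0202 -0.9879] 549.4681824451266
  big_lid_bar [([149.8, 266.7], 0.82)]
  small_lid_bar [([237.4, 239.4], 0.82)]
  big_pot_rim [([445.8, 277.3], 0.89)]
  small_pot_rim [([338.1, 296.3], 0.55)]
  lid_stand [([209.1, 222.2], 0.85)]
  mortar [([381.3, 158.4], 0.61)]
  pestle [([272.4, 135.7], 0.92), ([153.3, 265.4], 0.36)]
  ramekin0 [([261.7, 353.1], 0.83), ([448.2, 188.5], 0.82), ([381.6, 160.3], 0.4)]
  ladle [([494.7, 351.3], 0.88)]
  sauce_bottle [([309.5, 190.5], 0.84), ([449.0, 278.3], 0.75), ([151.1, 265.2], 0.36)]
wrist [ 0.2859 -0.5049  0.3737] [-0.2752 -0.0985 -0.9563] 339.836261930807
  big_lid_bar []
  small_lid_bar []
  big_pot_rim []
  small_pot_rim []
  lid_stand []
  mortar []
  pestle []
  ramekin0 []
  ladle [([211.0, 4.1], 0.59)]
  sauce_bottle []
1.65
```

View pics/top0.png

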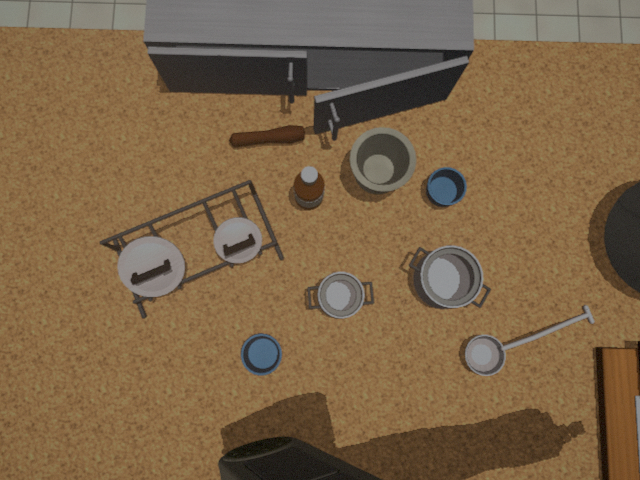

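View pics/scene0.png

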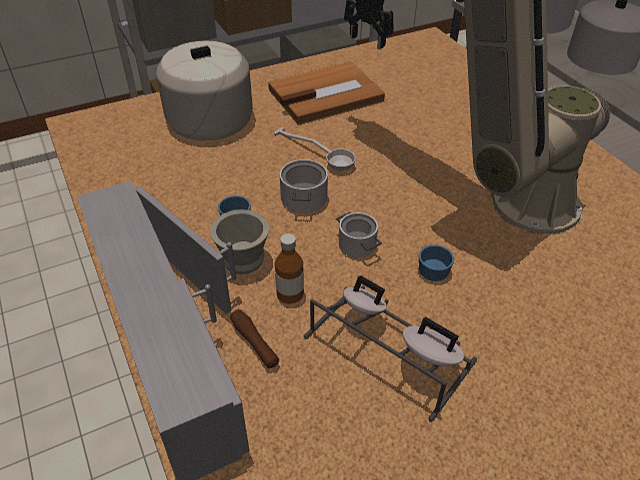

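```bash
python3 - <<'E'
from h import *
import pickle
np.set_printoptions(precision=4,suppress=True)
R={}
for n in('scene','top'):
    R[n]=env.read_camera(n)
    cuts={t:env.cut_out(n,t)[:2] for t in('big_lid_bar','small_lid_bar','big_pot_rim','small_pot_rim')}
    R[n]['cuts']=cuts
pickle.dump(R,open('R.pkl','wb'))
s=R['scene'];t=R['top']
for a,b in [((149.8,266.7),(432.6,343.9)),((237.4,239.4),(367.4,294.8))]:
    print(tri([ray(t,a),ray(s,b)]))
for a,b in [((445.8,277.3),(305,185)),((338.1,296.3),(358.3,232.1))]:
    print(atz(*ray(t,a),.04),tri([ray(t,a),ray(s,b)]))
def crop(im,x0,y0,w,h,k,f): cv2.imwrite(f,cv2.resize(im[y0:y0+h,x0:x0+w],None,fx=k,fy=k,interpolation=cv2.INTER_CUBIC))
crop(t['color'],100,200,200,120,4,'pics/c1.png');crop(t['color'],300,220,200,120,4,'pics/c2.png')
crop(s['color'],330,265,160,120,5,'pics/c3.png');crop(s['color'],260,145,160,120,5,'pics/c4.png')
E
```

```text
(array([0.5309, 0.2915, 0.0795]), [np.float64(0.00011534484773269566), np.float64(0.00011534484773280916)])
(array([0.5846, 0.1295, 0.0813]), [np.float64(0.003507366981100142), np.float64(0.0035073669811003195)])
[ 0.5287 -0.2817  0.04  ] (array([ 0.5262, -0.2786,  0.0458]), [np.float64(0.002507497832862728), np.float64(0.0025074978328626218)])
[ 0.486  -0.0696  0.04  ] (array([ 0.4863, -0.0698,  0.0432]), [np.float64(0.0005893079956738629), np.float64(0.0005893079956738521)])
```

View pics/c1.png

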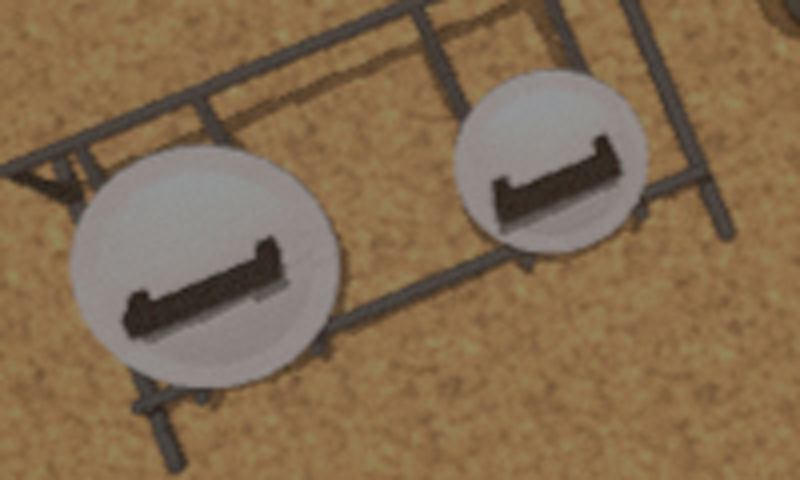

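View pics/c2.png

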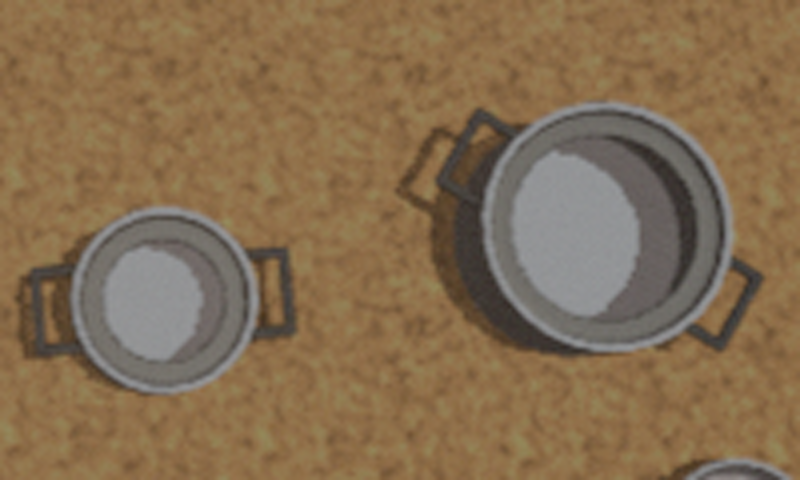

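View pics/c3.png

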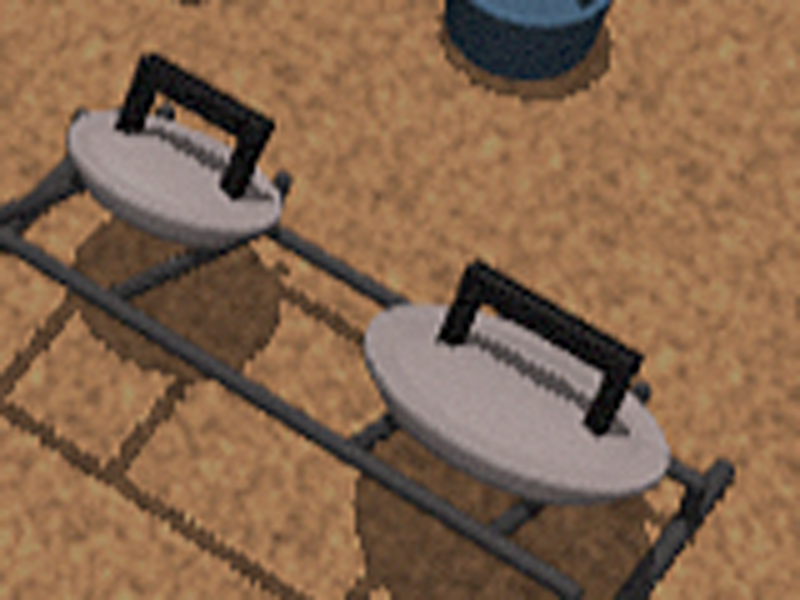

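View pics/c4.png

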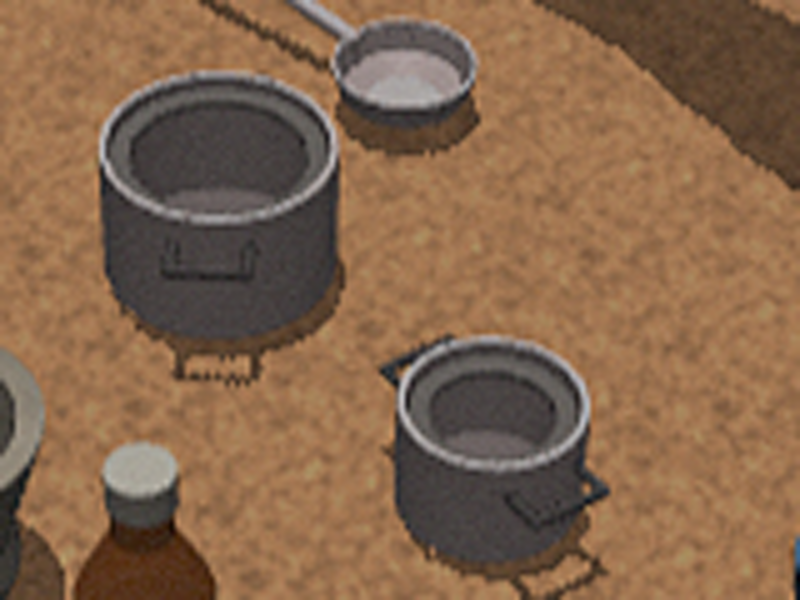

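```bash
python3 - <<'E'
from h import *
import pickle
np.set_printoptions(precision=4,suppress=True)
R=pickle.load(open('R.pkl','rb'));s=R['scene'];t=R['top']
for n in R:
  for k,v in R[n]['cuts'].items():
    for c in v: print(n,k,np.round(c['location'],1),c['p'],c['region'].sum())
T=lambda x0,y0,k:(lambda u,v:((u+.5)/k-.5+x0,(v+.5)/k-.5+y0))
c1=T(100,200,4);c2=T(300,220,4);c3=T(330,265,5);c4=T(260,145,5)
print('bigpot',tri([ray(t,c2(607,227)),ray(s,c4(219,147))]))
print('smallpot',tri([ray(t,c2(165,300)),ray(s,c4(494,404))]))
for nm,z,l,r in [('big',.062,(461,146),(740,310)),('small',.047,(38,313),(290,292))]:
    a=atz(*ray(t,c2(*l)),z);b=atz(*ray(t,c2(*r)),z);d=a-b;print(nm,'ears',(a+b)/2,np.linalg.norm(d),'yaw of y axis dir deg',np.degrees(np.arctan2(d[1],d[0]))-90)
for nm,L,Rr,l3,r3 in [('big',(132,318),(280,262),(638,362),(478,272)),('small',(503,210),(615,162),(270,132),(150,62))]:
    a,e1=tri([ray(t,c1(*L)),ray(s,c3(*l3))]);b,e2=tri([ray(t,c1(*Rr)),ray(s,c3(*r3))]);d=a-b
    print(nm,'bar',a,b,(a+b)/2,np.linalg.norm(d),np.degrees(np.arctan2(d[1],d[0]))-90,e1,e2)
# stand rails from top: near rail bottom(-x) z?, far rail
E
```

```text
scene big_lid_bar [433.1 342.4] 0.82 1961
scene small_lid_bar [364.3 297.6] 0.87 1038
scene big_pot_rim [300.  184.5] 0.74 2258
scene small_pot_rim [357.6 231.8] 0.81 1601
top big_lid_bar [152.9 266.9] 0.86 3189
top small_lid_bar [237.1 240. ] 0.62 1798
top small_pot_rim [342.5 294.9] 0.98 2135
bigpot (array([ 0.5266, -0.2823,  0.0779]), [np.float64(0.0007606298942463187), np.float64(0.000760629894246115)])
smallpot (array([ 0.4872, -0.073 ,  0.0628]), [np.float64(0.0010459216552085493), np.float64(0.0010459216552085378)])
big ears [ 0.5284 -0.2835  0.062 ] 0.15429373452507095 yaw of y axis dir deg -29.550677868144668
small ears [ 0.4878 -0.0742  0.047 ] 0.12342182889742384 yaw of y axis dir deg 6.19751740049206
big bar [0.5013 0.3144 0.1116] [0.5289 0.2496 0.1073] [0.5151 0.282  0.1095] 0.0705604044639319 23.044224486552764 [np.float64(0.0034232448128621706), np.float64(0.003423244812862127)] [np.float64(0.0039039540401244128), np.float64(0.0039039540401243924)]
small bar [0.558  0.1481 0.0985] [0.5826 0.0958 0.1003] [0.5703 0.1219 0.0994] 0.05791071010339312 25.213160533525055 [np.float64(0.002571053644592429), np.float64(0.0025710536445925462)] [np.float64(0.001534929216136522), np.float64(0.0015349292161365375)]
```

```bash
cat > plan.py <<'E'
import sys,json
from h import *
# usage: plan.py claw x y z ang [x y z ang ...] ; ang = world angle of tool x, deg
def ang(q):
    w,x,y,z=q; return np.degrees(np.arctan2(2*(x*y+w*z),1-2*(y*y+z*z)))
def main():
    s=env.get_state();p=np.array(s['tcp_pos']);a=ang(s['orientation'])
    claw=float(sys.argv[1]);v=list(map(float,sys.argv[2:]));rows=[]
    for i in range(0,len(v),4):
        g=np.array(v[i:i+3]);ga=v[i+3]
        last=i+4>=len(v)
        for k in range(60):
            d=g-p;da=(ga-a+180)%360-180
            th=np.radians(a);X=np.array([np.cos(th),np.sin(th),0]);Y=np.array([np.sin(th),-np.cos(th),0])
            m=np.array([d@X,d@Y,-d[2]])/.02
            sc=max(1,np.abs(m).max())
            t=np.clip(-da/6,-1,1)
            if np.linalg.norm(d)<(.0003 if last else .012) and (not last or abs(da)<.15): break
            u=np.round(m/sc,2);t=round(t,2)
            rows.append([u.tolist(),t,claw])
            p=p+.02*(u[0]*X+u[1]*Y-u[2]*np.array([0,0,1.]));a=a-6*t
    for i in range(0,len(rows),12): print(json.dumps(rows[i:i+12]).replace(' ',''))
    print(len(rows))
if __name__=='__main__': main()
E
python3 plan.py -1 .42 -.15 .23 113 .50 .22 .22 113
```

```text
[[[1.0,-0.84,0.0],-1.0,-1.0],[[1.0,-0.67,0.0],-1.0,-1.0],[[1.0,-0.53,0.0],-1.0,-1.0],[[1.0,-0.4,0.0],-1.0,-1.0],[[1.0,-0.29,0.0],-1.0,-1.0],[[1.0,-0.17,0.0],-1.0,-1.0],[[1.0,-0.07,0.0],-1.0,-1.0],[[1.0,0.04,0.0],-1.0,-1.0],[[1.0,0.14,0.01],-1.0,-1.0],[[1.0,0.25,0.0],-1.0,-1.0],[[1.0,0.37,0.01],-1.0,-1.0],[[1.0,0.49,0.01],-1.0,-1.0]]
[[[1.0,0.63,0.0],-1.0,-1.0],[[1.0,0.78,0.01],-1.0,-1.0],[[1.0,0.97,0.01],-1.0,-1.0],[[0.84,1.0,0.0],-0.19,-1.0],[[0.81,1.0,0.01],0.0,-1.0],[[0.8,1.0,0.0],0.0,-1.0],[[0.66,0.82,0.01],0.0,-1.0],[[1.0,0.71,0.03],0.0,-1.0],[[1.0,0.71,0.03],0.0,-1.0],[[1.0,0.71,0.03],0.0,-1.0],[[1.0,0.7,0.03],0.0,-1.0],[[1.0,0.71,0.03],0.0,-1.0]]
[[[1.0,0.7,0.03],0.0,-1.0],[[1.0,0.71,0.03],0.0,-1.0],[[1.0,0.7,0.03],0.0,-1.0],[[1.0,0.71,0.03],0.0,-1.0],[[1.0,0.7,0.04],0.0,-1.0],[[1.0,0.71,0.03],0.0,-1.0],[[1.0,0.7,0.04],0.0,-1.0],[[1.0,0.71,0.03],0.0,-1.0],[[1.0,0.7,0.04],0.0,-1.0],[[1.0,0.71,0.03],0.0,-1.0],[[0.46,0.32,0.02],0.0,-1.0]]
35
```

```bash
python3 -m pendant '[[[1,-0.85,0],-1,-1],[[1,-0.7,0],-1,-1],[[1,-0.55,0],-1,-1],[[1,-0.4,0],-1,-1],[[1,-0.3,0],-1,-1],[[1,-0.2,0],-1,-1],[[1,-0.1,0],-1,-1],[[1,0.05,0],-1,-1],[[1,0.15,0],-1,-1],[[1,0.25,0],-1,-1],[[1,0.4,0],-1,-1],[[1,0.5,0],-1,-1]]'
python3 -m pendant '[[[1,0.65,0],-1,-1],[[1,0.8,0],-1,-1],[[1,1,0],-1,-1],[[0.85,1,0],-0.2,-1],[[0.8,1,0],0,-1],[[0.8,1,0],0,-1],[[0.65,0.8,0],0,-1],[[1,0.7,0],0,-1],[[1,0.7,0],0,-1],[[1,0.7,0],0,-1],[[1,0.7,0],0,-1],[[1,0.7,0],0,-1]]'
python3 plan.py -1  .50 .22 .22 113
```

```text
clock: 3.65
tcp_pos: [0.337, -0.3025, 0.2314]
orientation: [0.0, 0.682, 0.732, -0.0]
wrist_force: [-0.9, -0.3, 0.2]
finger_gap: 0.0852
clock: 5.15
tcp_pos: [0.4458, -0.0282, 0.2314]
orientation: [0.0, 0.551, 0.834, 0.0]
wrist_force: [0.2, 0.4, -0.2]
finger_gap: 0.0849
[[[1.0,0.71,0.06],0.01,-1.0],[[1.0,0.71,0.05],0.0,-1.0],[[1.0,0.71,0.06],0.0,-1.0],[[1.0,0.71,0.05],0.0,-1.0],[[1.0,0.71,0.06],0.0,-1.0],[[1.0,0.71,0.05],0.0,-1.0],[[1.0,0.71,0.06],0.0,-1.0],[[1.0,0.71,0.05],0.0,-1.0],[[1.0,0.7,0.06],0.0,-1.0],[[1.0,0.71,0.05],0.0,-1.0],[[0.36,0.26,0.02],0.0,-1.0]]
11
```

```bash
python3 -m pendant '[[[1,0.7,0.05],0,0],[[1,0.7,0.05],0,0],[[1,0.7,0.05],0,0],[[1,0.7,0.05],0,0],[[1,0.7,0.05],0,0],[[1,0.7,0.05],0,0],[[1,0.7,0.05],0,0],[[1,0.7,0.05],0,0],[[1,0.7,0.05],0,0],[[1,0.7,0.05],0,0],[[0.2,0.2,0],0,0]]'
cat > look.py <<'E'
import sys,pickle
from h import *
tag=sys.argv[1];s=env.get_state()
r=snap('wrist',tag);r['tcp']=s['tcp_pos'];r['q']=s['orientation']
pickle.dump(r,open(tag+'.pkl','wb'))
for t in sys.argv[2:]:
    L=env.cut_out('wrist',t);print(t,[(np.round(x['location'],1).tolist(),round(x['p'],2)) for x in L[:3]])
print(s['tcp_pos'],s['clock'],s['finger_gap'])
E
python3 look.py w1 big_lid_bar
```

```text
clock: 6.52
tcp_pos: [0.4982, 0.2162, 0.2211]
orientation: [-0.0, 0.551, 0.835, -0.0]
wrist_force: [-0.4, 0.7, -0.9]
finger_gap: 0.0424
big_lid_bar [([402.7, 159.0], 0.92), ([476.0, 198.4], 0.41)]
[0.49824331 0.21617429 0.22105672] 6.525 0.04237205511222583
```

View pics/w1.png

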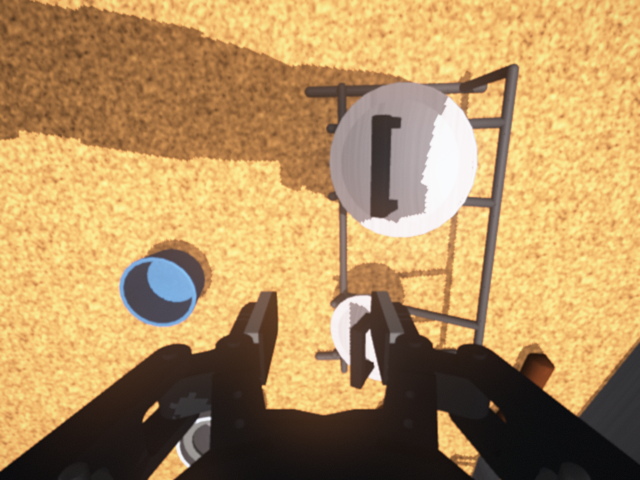

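```bash
python3 plan.py 0 .515 .282 .19 113;python3 - <<'E'
import cv2
im=cv2.imread('pics/w1.png');cv2.imwrite('pics/w1c.png',cv2.resize(im[80:240,320:500],None,fx=4,fy=3.7))
E
```

```text
[[[1.0,0.76,0.57],0.02,0.0],[[1.0,0.76,0.57],0.0,0.0],[[0.74,0.56,0.42],0.0,0.0]]
3
```

View pics/w1c.png

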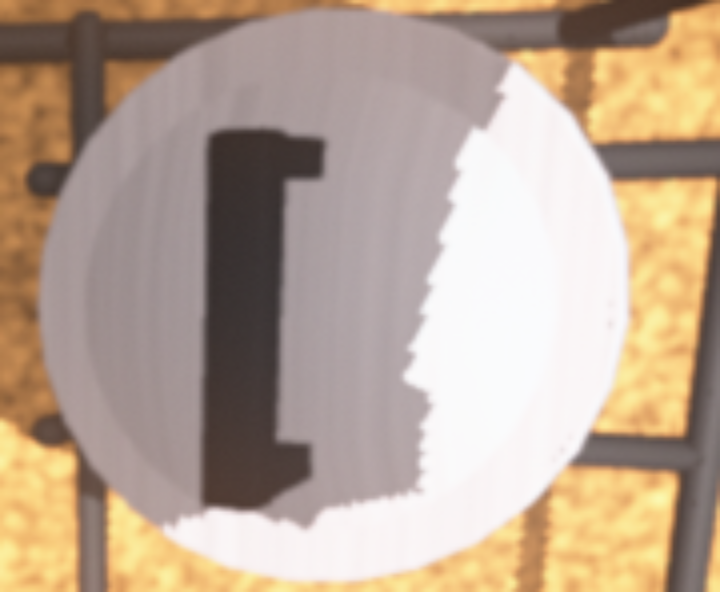

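```bash
python3 -m pendant '[[[1,0.75,0.55],0,0],[[1,0.75,0.55],0,0],[[0.75,0.55,0.4],0,0],[[0,0,0],0,0]]'
python3 look.py w2
python3 - <<'E'
import cv2
im=cv2.imread('pics/w2.png');cv2.imwrite('pics/w2c.png',cv2.resize(im[150:400,220:420],None,fx=3,fy=2.4))
E
```

```text
clock: 7.12
tcp_pos: [0.5141, 0.282, 0.1904]
orientation: [-0.0, 0.551, 0.834, -0.001]
wrist_force: [-0.5, -0.7, 0.2]
finger_gap: 0.0426
[0.51408038 0.28196304 0.19044216] 7.125 0.04255259133790581
```

View pics/w2.png

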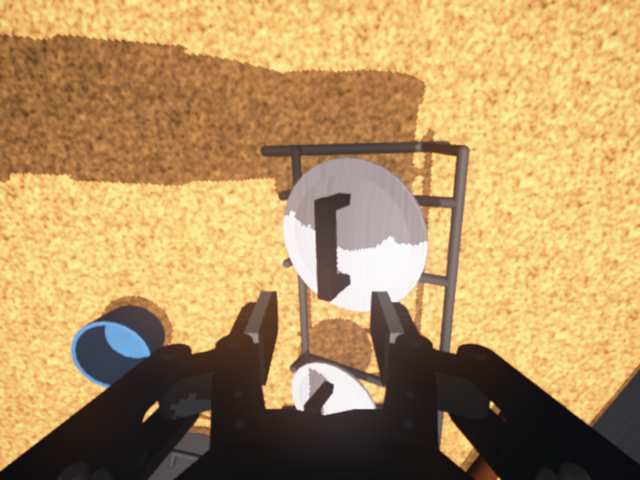

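```bash
python3 - <<'E'
from h import *
import pickle
np.set_printoptions(precision=4,suppress=True)
a=pickle.load(open('w1.pkl','rb'));b=pickle.load(open('w2.pkl','rb'));R=pickle.load(open('R.pkl','rb'))
def bar(r,x0,x1,y0,y1):
    g=r['color'].max(2)[y0:y1,x0:x1]<80
    for y in range(y0,y1,8):
        xs=np.where(g[y-y0])[0]; print(y,(xs.min()+x0,xs.max()+x0) if len(xs) else None,end=' ')
    print()
bar(a,360,405,100,230);bar(b,308,360,185,305)
for pa,pb in [((380,165.8),(327,247)),]:
    print(tri([ray(a,pa),ray(b,pb)]))
E
```

```text
100 None 108 None 116 (np.int64(374), np.int64(390)) 124 (np.int64(372), np.int64(399)) 132 (np.int64(372), np.int64(390)) 140 (np.int64(372), np.int64(389)) 148 (np.int64(372), np.int64(389)) 156 (np.int64(372), np.int64(389)) 164 (np.int64(372), np.int64(389)) 172 (np.int64(372), np.int64(388)) 180 (np.int64(372), np.int64(388)) 188 (np.int64(372), np.int64(388)) 196 (np.int64(372), np.int64(387)) 204 (np.int64(372), np.int64(395)) 212 (np.int64(372), np.int64(388)) 220 None 228 None 
185 None 193 None 201 (np.int64(315), np.int64(348)) 209 (np.int64(316), np.int64(335)) 217 (np.int64(316), np.int64(334)) 225 (np.int64(317), np.int64(334)) 233 (np.int64(317), np.int64(334)) 241 (np.int64(331), np.int64(334)) 249 None 257 None 265 None 273 None 281 None 289 None 297 None 
(array([0.5169, 0.2834, 0.1016]), [np.float64(0.00012102504565926637), np.float64(0.0001210250456590293)])
```

View pics/w2c.png

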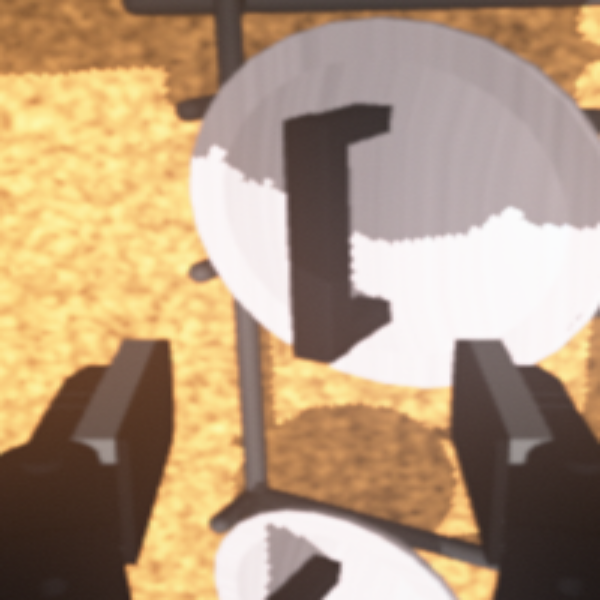

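```bash
python3 - <<'E'
from h import *
import pickle
np.set_printoptions(precision=4,suppress=True)
a=pickle.load(open('w1.pkl','rb'));b=pickle.load(open('w2.pkl','rb'))
P=[tri([ray(a,x),ray(b,y)]) for x,y in [((371.6,115),(314.7,200.5)),((370.1,216.7),(318,298)),((390,115),(336,194)),((388,216.7),(332,300)),((380,165.8),(326.5,247.7))]]
for p in P: print(p[0],p[1][0])
for i,j in((0,1),(2,3)):
    d=P[i][0]-P[j][0];print(np.linalg.norm(d),np.degrees(np.arctan2(d[1],d[0])))
E
python3 plan.py 0 .517 .283 .14 112
```

```text
[0.4951 0.3125 0.1097] 0.0005013609808427785
[0.5259 0.2457 0.1058] 3.14540285158696e-05
[0.5086 0.3197 0.0937] 0.00021555884449862592
[0.5348 0.2527 0.1162] 0.001022362725505546
[0.5165 0.2835 0.1038] 0.0001094310653422191
0.07369856877549075 114.74565925108922
0.07531360471779461 111.39578956822595
[[[0.01,0.06,1.0],0.18,0.0],[[0.0,0.07,1.0],0.0,0.0],[[0.01,0.03,0.55],0.0,0.0]]
3
```

```bash
python3 -m pendant '[[[0.02,0.14,1],0,0],[[0,0,1],0,0],[[0,0,1],0,0],[[0,0,1],0,0],[[0,0,0.8],0,0],[[0,0,0.3],0,0],[[0,0,0],0,0]]' 20; python3 look.py w3
```

```text
clock: 8.05
tcp_pos: [0.5168, 0.283, 0.0893]
orientation: [-0.0, 0.552, 0.834, -0.0]
wrist_force: [0.2, -0.1, 0.4]
finger_gap: 0.0428
[0.51678741 0.28299699 0.08930074] 8.05 0.04276539488818586
```

View pics/w3.png

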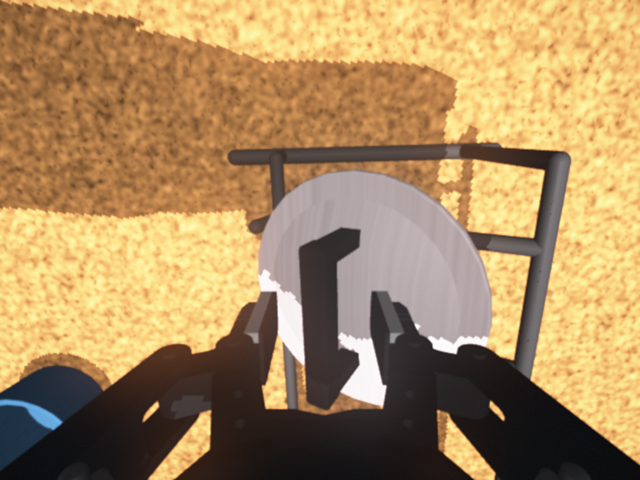

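```bash
python3 -m pendant '[[[0,0,0],0,1],[[0,0,0],0,1],[[0,0,0],0,1],[[0,0,0],0,1]]' 20;  python3 -m pendant '[[[0,0,-0.5],0,1],[[0,0,-0.5],0,1],[[0,0,-0.5],0,1],[[0,0,-0.5],0,1],[[0,0,-1],0,1]]' 20; python3 look.py w4
```

```text
clock: 8.6
tcp_pos: [0.5154, 0.2827, 0.09]
orientation: [-0.0, 0.551, 0.834, -0.001]
wrist_force: [-5.3, -2.5, 5.2]
finger_gap: 0.0148
clock: 9.22
tcp_pos: [0.5162, 0.283, 0.1493]
orientation: [-0.0, 0.551, 0.834, -0.001]
wrist_force: [0.3, 0.2, -2.9]
finger_gap: 0.0149
[0.51624536 0.28304449 0.14931121] 9.225 0.014872467977532236
```

View pics/w4.png

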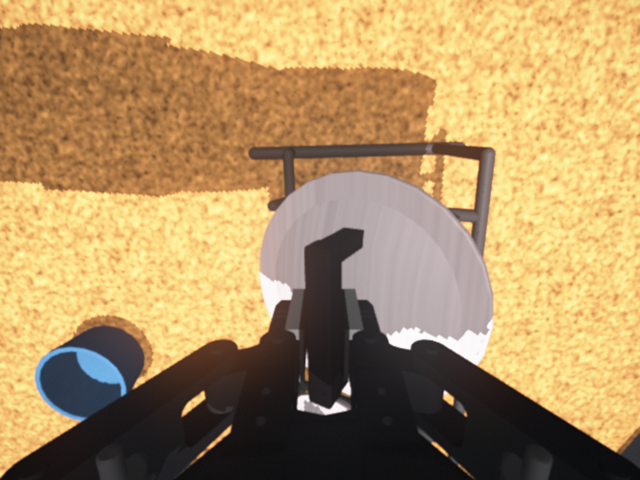

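```bash
python3 -m pendant '[[[0,0,-0.5],0,1],[[0,0,-1],0,1],[[0,0,-1],0,1]]' 120; python3 look.py w5; python3 plan.py 1 .50 .02 .21 80 .526 -.24 .20 60.5
```

```text
clock: 9.65
tcp_pos: [0.5164, 0.2831, 0.1994]
orientation: [-0.0, 0.551, 0.834, -0.001]
wrist_force: [-0.3, 1.1, -2.7]
finger_gap: 0.0105
[0.51639452 0.28312135 0.1993706 ] 9.65 0.010533426810087017
[[[-1.0,-0.51,-0.03],1.0,1.0],[[-1.0,-0.38,-0.03],1.0,1.0],[[-1.0,-0.27,-0.03],1.0,1.0],[[-1.0,-0.16,-0.03],1.0,1.0],[[-1.0,-0.05,-0.03],1.0,1.0],[[-1.0,0.05,-0.03],0.51,1.0],[[-1.0,0.11,-0.03],0.0,1.0],[[-1.0,0.11,-0.03],0.0,1.0],[[-1.0,0.11,-0.03],0.0,1.0],[[-1.0,0.11,-0.03],0.0,1.0],[[-1.0,0.11,-0.03],0.0,1.0],[[-1.0,0.11,-0.02],0.0,1.0]]
[[[-0.93,0.09,-0.02],0.0,1.0],[[-1.0,0.28,0.04],1.0,1.0],[[-1.0,0.4,0.04],1.0,1.0],[[-1.0,0.53,0.04],1.0,1.0],[[-1.0,0.67,0.05],0.25,1.0],[[-1.0,0.7,0.05],0.0,1.0],[[-1.0,0.71,0.05],0.0,1.0],[[-1.0,0.7,0.04],0.0,1.0],[[-1.0,0.71,0.05],0.0,1.0],[[-1.0,0.7,0.04],0.0,1.0],[[-1.0,0.71,0.05],0.0,1.0],[[-1.0,0.7,0.04],0.0,1.0]]
[[[-0.04,0.03,0.01],0.0,1.0]]
25
```

View pics/w5.png

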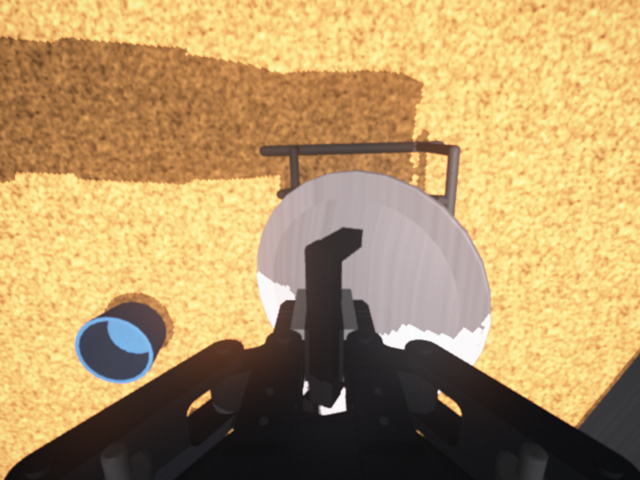

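```bash
python3 - <<'E'
from h import *
r=snap('scene','s1');im=r['color']
x,y=proj(r,[.516,.283,.2]);x=int(x);y=int(y);print(x,y)
cv2.imwrite('pics/s1c.png',cv2.resize(im[max(0,y-90):y+60,max(0,x-100):x+100],None,fx=4,fy=4))
E
```

```text
446 297
```

View pics/s1c.png

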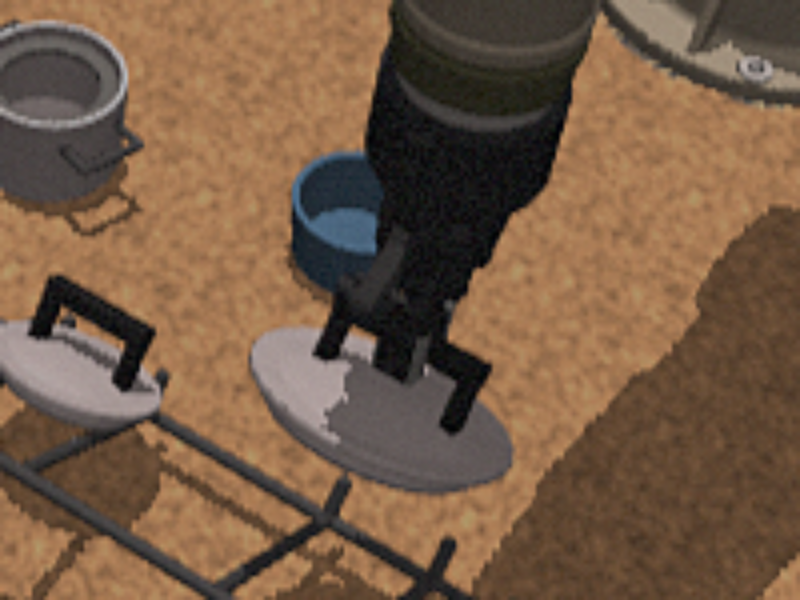

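```bash
python3 - <<'E'
from h import *
import pickle
R=pickle.load(open('R.pkl','rb'));t=R['top']
for n,p,z in [('ram',(261.7,353.1),.03),('ram',(448.2,188.5),.03),('bottle',(309.5,170),.17),('mortar',(382,160),.1),('ladle',(485,355),.02)]: print(n,atz(*ray(t,p),z).round(3))
E
python3 plan.py 1 .44 0 .18 80 .38 -.17 .12 60.5
```

```text
ram [0.372 0.077 0.03 ]
ram [ 0.712 -0.291  0.03 ]
bottle [ 0.703 -0.007  0.17 ]
mortar [ 0.746 -0.146  0.1  ]
ladle [ 0.379 -0.362  0.02 ]
[[[-1.0,-0.79,0.09],1.0,1.0],[[-1.0,-0.64,0.09],1.0,1.0],[[-1.0,-0.5,0.08],1.0,1.0],[[-1.0,-0.37,0.08],1.0,1.0],[[-1.0,-0.26,0.07],1.0,1.0],[[-1.0,-0.15,0.07],0.51,1.0],[[-1.0,-0.09,0.07],0.0,1.0],[[-1.0,-0.09,0.07],0.0,1.0],[[-1.0,-0.09,0.08],0.0,1.0],[[-1.0,-0.1,0.07],0.0,1.0],[[-1.0,-0.09,0.08],0.0,1.0],[[-1.0,-0.1,0.07],0.0,1.0]]
[[[-1.0,-0.09,0.08],0.0,1.0],[[-0.99,-0.1,0.07],0.0,1.0],[[-1.0,-0.17,0.34],1.0,1.0],[[-1.0,-0.06,0.33],1.0,1.0],[[-1.0,0.05,0.33],1.0,1.0],[[-1.0,0.15,0.34],0.25,1.0],[[-1.0,0.18,0.34],0.0,1.0],[[-1.0,0.18,0.34],0.0,1.0],[[-1.0,0.17,0.34],0.0,1.0],[[-1.0,0.18,0.34],0.0,1.0],[[-0.91,0.16,0.3],0.0,1.0]]
23
```

```bash
python3 -m pendant '[[[-1,-0.8,0.1],1,1],[[-1,-0.65,0.1],1,1],[[-1,-0.5,0.1],1,1],[[-1,-0.35,0.1],1,1],[[-1,-0.25,0.1],1,1],[[-1,-0.15,0.1],0.5,1],[[-1,-0.1,0],0,1],[[-1,-0.1,0],0,1],[[-1,-0.1,0],0,1],[[-1,-0.1,0],0,1],[[-1,-0.1,0],0,1],[[-1,-0.1,0],0,1]]'
python3 -m pendant '[[[-1,-0.1,0.1],0,1],[[-1,-0.1,0.1],0,1],[[-1,-0.15,0.3],1,1],[[-1,-0.05,0.35],1,1],[[-1,0.05,0.35],1,1],[[-1,0.15,0.35],0.25,1],[[-1,0.2,0.35],0,1],[[-1,0.2,0.35],0,1],[[-1,0.2,0.35],0,1],[[-1,0.2,0.35],0,1],[[-0.9,0.2,0.3],0,1]]'; python3 plan.py 1 .38 -.17 .060 60.5;python3 look.py w6 big_pot_rim
```

```text
clock: 11.25
tcp_pos: [0.4485, 0.037, 0.1873]
orientation: [0.0, 0.765, 0.644, 0.0]
wrist_force: [-0.6, -0.2, -3.7]
finger_gap: 0.0106
clock: 12.62
tcp_pos: [0.3807, -0.173, 0.1221]
orientation: [0.0, 0.863, 0.505, 0.0]
wrist_force: [0.0, -0.7, -2.9]
finger_gap: 0.0111
[[[0.04,-0.03,1.0],0.02,1.0],[[0.03,-0.03,1.0],0.0,1.0],[[0.04,-0.04,1.0],0.0,1.0],[[0.0,-0.0,0.1],0.0,1.0]]
4
big_pot_rim [([571.4, 281.9], 0.93)]
[ 0.38066483 -0.1729636   0.12208635] 12.625 0.011057015263190082
```

View pics/w6.png

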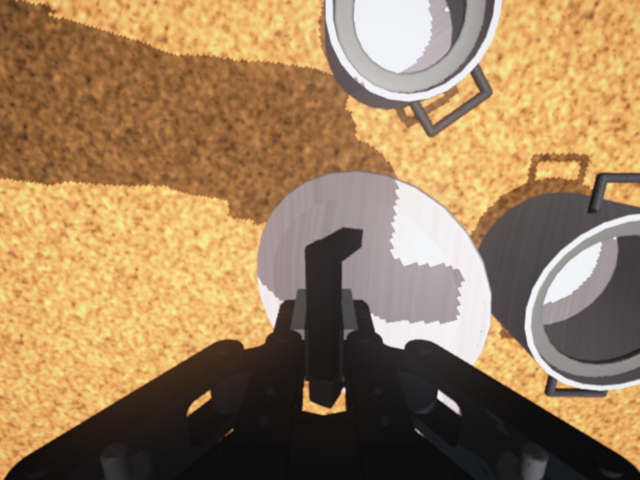

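```bash
python3 -m pendant '[[[0.05,0,1],0,1],[[0,0,1],0,1],[[0,0,1],0,1],[[0,0,0.1],0,1],[[0,0,0.2],0,1]]' 20;python3 -m pendant '[[[0,0,0.25],0,1],[[0,0,0.25],0,1],[[0,0,0.2],0,1],[[0,0,0.2],0,1]]'; python3 look.py w7
```

```text
clock: 13.35
tcp_pos: [0.3823, -0.1713, 0.0569]
orientation: [0.001, 0.863, 0.505, 0.0]
wrist_force: [0.3, 0.9, -3.0]
finger_gap: 0.0108
clock: 13.85
tcp_pos: [0.3844, -0.173, 0.0398]
orientation: [0.003, 0.863, 0.504, 0.001]
wrist_force: [5.4, -3.2, 12.9]
finger_gap: 0.0111
[ 0.38443216 -0.17296156  0.03976637] 13.85 0.011103132982785983
```

View pics/w7.png

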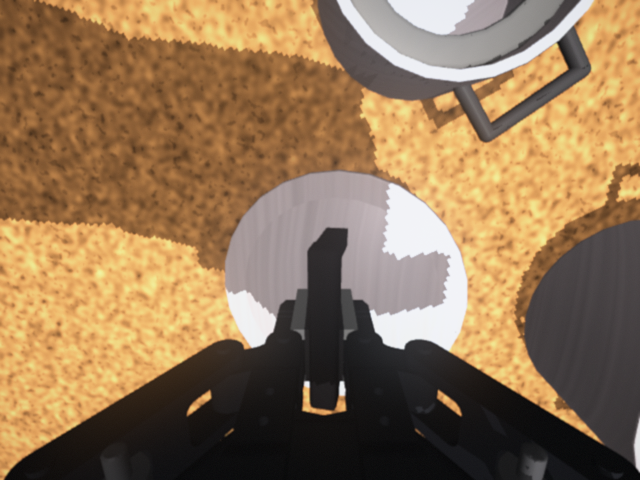

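```bash
python3 -m pendant '[[[0,0,0],0,0],[[0,0,0],0,0],[[0,0,0],0,0],[[0,0,0],0,0]]'; python3 look.py w8
```

```text
clock: 14.4
tcp_pos: [0.3814, -0.1709, 0.0381]
orientation: [-0.0, 0.863, 0.504, -0.0]
wrist_force: [0.1, -0.4, -0.9]
finger_gap: 0.0427
[ 0.38144427 -0.17089273  0.03806689] 14.4 0.04267799897246243
```

View pics/w8.png

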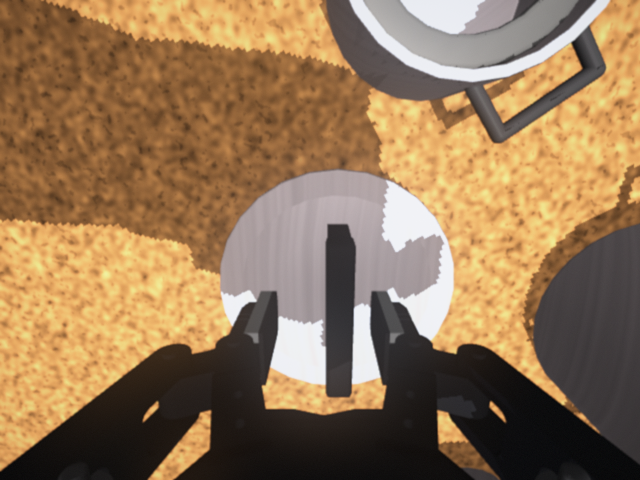

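```bash
cat > rel.py <<'E'
import sys,pickle
from h import *
# rel.py tag z u v [u v..] -> world pos at z and offset in tool axes (mm)
r=pickle.load(open(sys.argv[1]+'.pkl','rb'));z=float(sys.argv[2]);v=list(map(float,sys.argv[3:]))
w,x,y,q=r['q'];th=np.arctan2(2*(x*y+w*q),1-2*(y*y+q*q));X=np.array([np.cos(th),np.sin(th)]);Y=np.array([np.sin(th),-np.cos(th)])
for i in range(0,len(v),2):
    p=atz(*ray(r,v[i:i+2]),z);d=p[:2]-r['tcp'][:2];print(p.round(4),'tool x,y mm',(1e3*d@X).round(1),(1e3*d@Y).round(1))
E
python3 - <<'E'
import cv2
im=cv2.imread('pics/w8.png');cv2.imwrite('pics/w8c.png',cv2.resize(im[210:410,250:430],None,fx=3,fy=3))
E
```

```text
(no output)
```

View pics/w8c.png

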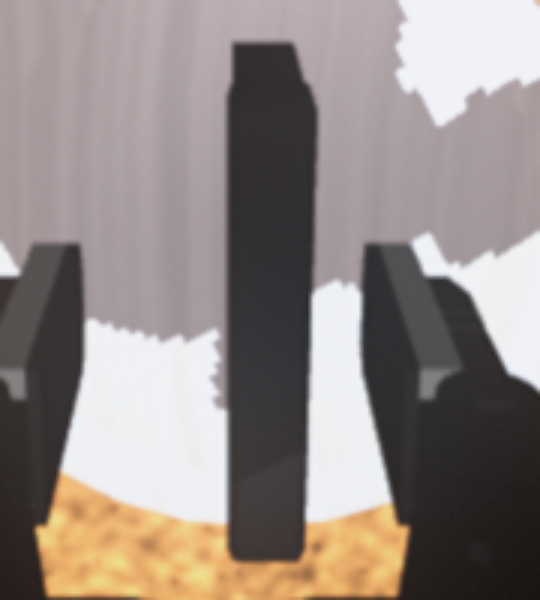

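```bash
python3 rel.py w8 .055 340.5 241.7 339 395.7 339.6 310; sed -n 1,1p /dev/null; python3 - <<'E'
from h import *
import pickle
for t in('w3','w8'):
    r=pickle.load(open(t+'.pkl','rb'));x=r['tcp'];print(t,proj(r,x),proj(r,x+[0,0,.019]))
E
```

```text
[ 0.4064 -0.1414  0.055 ] tool x,y mm 37.9 7.2
[ 0.371  -0.2048  0.055 ] tool x,y mm -34.7 7.6
[ 0.3919 -0.1671  0.055 ] tool x,y mm 8.4 7.3
w3 [321.4558537  306.72351888] [321.13417085 328.7619042 ]
w8 [322.21218304 308.41917942] [321.96987244 330.63541708]
```

```bash
python3 -m pendant '[[[0.08,0.37,0.15],0,0],[[0,0,0],0,0],[[0,0,0],0,1],[[0,0,0],0,1],[[0,0,0],0,1],[[0,0,0],0,1]]' 60; python3 plan.py 1 .40 -.26 .15 60.5 .465 -.39 .17 60.5
```

```text
clock: 15.2
tcp_pos: [0.3889, -0.1733, 0.0354]
orientation: [0.0, 0.863, 0.504, -0.0]
wrist_force: [-0.1, 0.3, 2.2]
finger_gap: 0.0104
[[[-0.61,0.46,-1.0],0.01,1.0],[[-0.61,0.46,-1.0],0.0,1.0],[[-0.61,0.45,-1.0],0.0,1.0],[[-0.61,0.46,-1.0],0.0,1.0],[[-0.61,0.45,-1.0],0.0,1.0],[[-0.45,0.33,-0.73],0.0,1.0],[[-0.67,1.0,-0.17],0.0,1.0],[[-0.67,1.0,-0.17],0.0,1.0],[[-0.67,1.0,-0.16],0.0,1.0],[[-0.68,1.0,-0.17],0.0,1.0],[[-0.67,1.0,-0.16],0.0,1.0],[[-0.68,1.0,-0.17],0.0,1.0]]
[[[-0.02,0.03,-0.0],0.0,1.0]]
13
```

```bash
python3 -m pendant '[[[0,0,-1],0,1],[[0,0,-1],0,1],[[-1,0.75,-1],0,1],[[-1,0.7,-1],0,1],[[-0.7,0.7,-1],0,1],[[-0.7,0.5,-0.7],0,1],[[-0.7,1,-0.2],0,1],[[-0.7,1,-0.2],0,1],[[-0.7,1,-0.2],0,1],[[-0.7,1,-0.2],0,1],[[-0.6,1,-0.2],0,1],[[-0.4,0.8,-0.2],0,1]]' 120; python3 -m pendant '[[[0,0,0],0,1]]'; python3 look.py w9 big_pot_rim
```

```text
clock: 16.7
tcp_pos: [0.4654, -0.3824, 0.1722]
orientation: [-0.001, 0.864, 0.504, -0.0]
wrist_force: [0.2, -0.2, -3.3]
finger_gap: 0.0088
clock: 16.82
tcp_pos: [0.4657, -0.3826, 0.1724]
orientation: [-0.0, 0.864, 0.504, -0.0]
wrist_force: [0.2, 0.1, -3.0]
finger_gap: 0.0094
big_pot_rim [([331.4, 70.5], 0.73)]
[ 0.46569035 -0.38259691  0.17237893] 16.825 0.009361273603665798
```

View pics/w9.png

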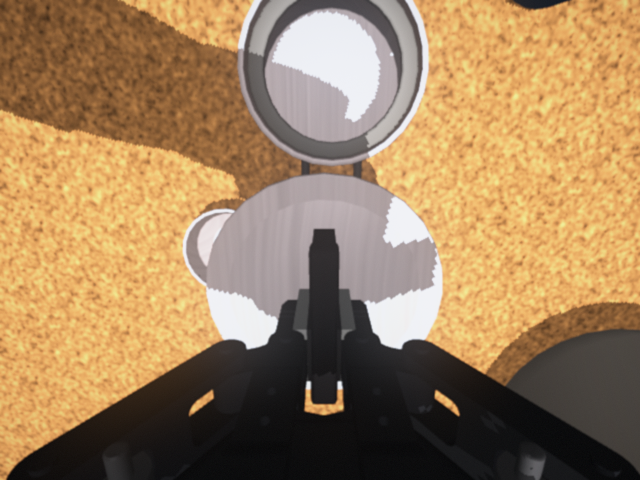

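```bash
python3 - <<'E'
import cv2
im=cv2.imread('pics/w9.png');cv2.imwrite('pics/w9c.png',cv2.resize(im[0:190,225:445],None,fx=3.5,fy=3))
E
```

```text
(no output)
```

View pics/w9c.png

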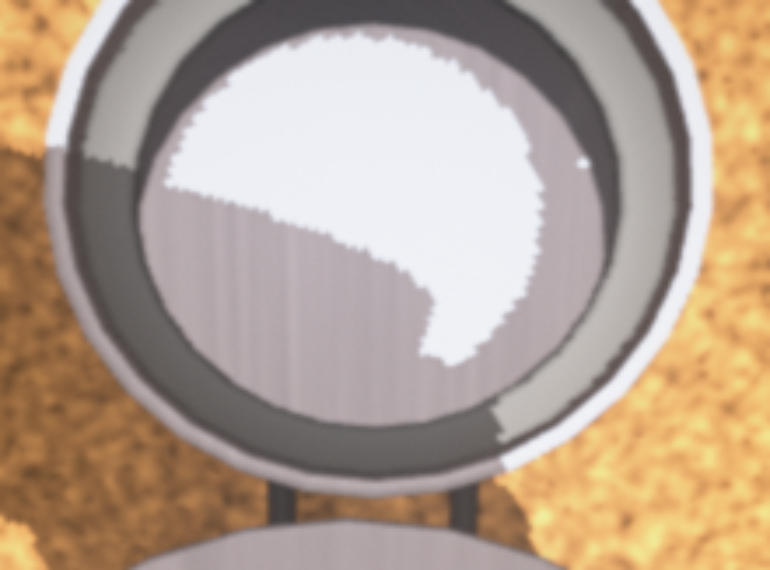

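```bash
cat > fit.py <<'E'
from h import *
from scipy.optimize import least_squares
def px(crop,pts):
    x0,y0,kx,ky=crop;return [((u+.5)/kx-.5+x0,(v+.5)/ky-.5+y0) for u,v in pts]
def circ(r,pts,R,z,free=False):
    P=lambda zz:np.array([atz(*ray(r,p),zz)[:2] for p in pts])
    if free: f=lambda c:np.linalg.norm(P(c[2])-c[:2],axis=1)-R
    else: f=lambda c:np.linalg.norm(P(z)-c[:2],axis=1)-R
    c0=P(z).mean(0);s=least_squares(f,list(c0)+([z] if free else []));return s.x,1e3*np.sqrt((s.fun**2).mean())
E
python3 - <<'E'
from fit import *
import pickle
np.set_printoptions(precision=4,suppress=True)
r=pickle.load(open('w9.pkl','rb'));c=(225,0,3.5,3)
pts=px(c,[(46,150),(47,220),(80,320),(140,395),(220,455),(375,497),(500,470),(600,400),(660,325),(700,245),(712,150),(700,80),(672,10),(95,10),(60,90)])
print(circ(r,pts,.06,.08),circ(r,pts,.06,.08,True))
inn=px(c,[(65,180),(80,270),(115,330),(180,405),(260,452),(375,474),(500,443),(580,390),(650,300),(690,200),(685,120),(640,20)])
print(circ(r,inn,.056,.08),circ(r,inn,.056,.08,True))
cen=circ(r,pts,.06,.08)[0]
e=[atz(*ray(r,p),.062)[:2] for p in px(c,[(282,508),(463,508)])];m=(e[0]+e[1])/2;d=cen-m;print(e,m,np.degrees(np.arctan2(d[1],d[0])))
n=e[1]-e[0];print(np.degrees(np.arctan2(n[1],n[0]))+90)
# lid flange edge check
lid=[(207,285),(441,268),(323,175),(240,212),(405,210)]
for z in(.15,.155,.16):print(z,circ(r,lid,.062,z))
print(r['tcp'])
E
```

```text
(array([ 0.5297, -0.2819]), np.float64(1.114044173263817)) (array([ 0.5297, -0.2819,  0.0764]), np.float64(0.7333154907716244))
(array([ 0.5296, -0.2808]), np.float64(0.9261307919254517)) (array([ 0.5297, -0.2812,  0.0762]), np.float64(0.6263828402058321))
[array([ 0.481 , -0.3293]), array([ 0.5139, -0.3479])] [ 0.4975 -0.3386] 60.404408433893416
60.499822485745355
0.15 (array([ 0.4646, -0.3866]), np.float64(0.8161724983791065))
0.155 (array([ 0.4647, -0.3867]), np.float64(1.1351411755853171))
0.16 (array([ 0.4648, -0.3868]), np.float64(1.8559584371248241))
[ 0.4657 -0.3826  0.1724]
```

```bash
python3 - <<'E'
import cv2
im=cv2.imread('pics/w9.png');cv2.imwrite('pics/w9d.png',cv2.resize(im[160:420,200:450],None,fx=3,fy=2.3))
E
```

```text
(no output)
```

View pics/w9d.png

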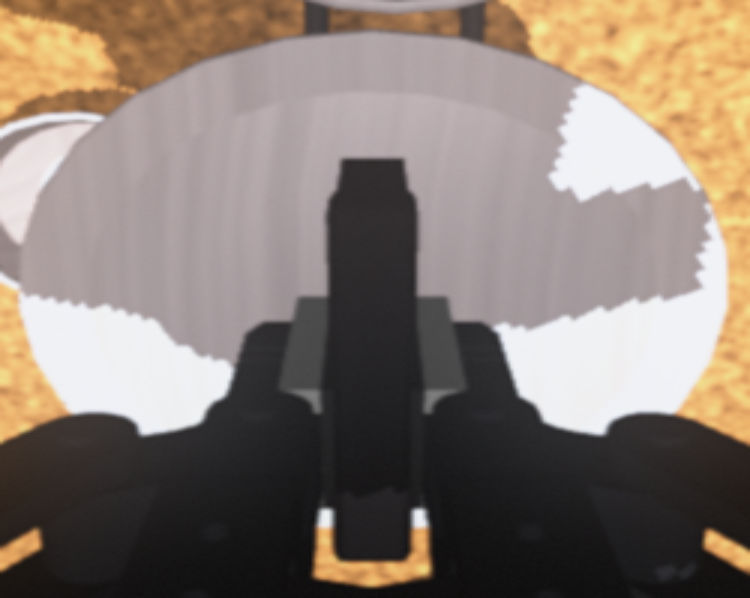

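```bash
python3 - <<'E'
from fit import *
import pickle
np.set_printoptions(precision=4,suppress=True)
r=pickle.load(open('w9.pkl','rb'));c=(200,160,3,2.3)
th=np.radians(60.5);X=np.array([np.cos(th),np.sin(th)]);Y=np.array([np.sin(th),-np.cos(th)])
def rel(p): d=np.array(p[:2])-r['tcp'][:2];return (1e3*d@X).round(1),(1e3*d@Y).round(1)
for z in(.188,.193,.198):
    a,b=[atz(*ray(r,p),z) for p in px(c,[(372,195),(373,558)])];print(z,np.linalg.norm(a-b)*1e3,rel(a),rel(b),rel((a+b)/2))
pts=px(c,[(18,290),(727,290),(372,30),(125,105),(622,105),(45,370),(698,370),(210,55),(540,58),(35,210),(712,210)])
for z in(.145,.15,.155,.16): x,e=circ(r,pts,.062,z);print(z,rel(x),e)
x,e=circ(r,pts,.062,.15,True);print(x,rel(x),e)
E
```

```text
0.188 75.90199302676136 (np.float64(36.4), np.float64(0.7)) (np.float64(-39.5), np.float64(0.9)) (np.float64(-1.6), np.float64(0.8))
0.193 72.90803928999955 (np.float64(38.0), np.float64(0.7)) (np.float64(-34.9), np.float64(0.9)) (np.float64(1.5), np.float64(0.8))
0.198 69.91408555323773 (np.float64(39.6), np.float64(0.7)) (np.float64(-30.3), np.float64(0.9)) (np.float64(4.6), np.float64(0.8))
0.145 (np.float64(-2.2), np.float64(0.7)) 1.6254392501170773
0.15 (np.float64(-1.8), np.float64(0.7)) 0.38647024961066
0.155 (np.float64(-1.5), np.float64(0.7)) 1.2557685373074348
0.16 (np.float64(-1.4), np.float64(0.7)) 2.5503006272039737
[ 0.4655 -0.3845  0.1506] (np.float64(-1.7), np.float64(0.7)) 0.3481161576755313
```

```bash
python3 -m pendant '[[[1,0.05,0],0,1],[[1,0.05,0],0,1],[[1,0.05,0],0,1],[[1,0.05,0],0,1],[[1,0.05,0.5],0,1],[[0.8,0.05,0.8],0,1],[[0.2,0,0.8],0,1],[[0,0,0.4],0,1],[[0,0,0],0,1]]'; python3 plan.py 1 .5295 -.2811 .12 60.45; python3 look.py w10;python3 - <<'E'
from h import *
r=snap('scene','s2');im=r['color']
x,y=proj(r,[.529,-.28,.1]);x=int(x);y=int(y);print(x,y)
cv2.imwrite('pics/s2c.png',cv2.resize(im[max(0,y-75):y+75,max(0,x-100):x+100],None,fx=4,fy=4))
r=snap('top','t2')
E
```

```text
clock: 18.05
tcp_pos: [0.5288, -0.2804, 0.1221]
orientation: [-0.001, 0.864, 0.504, -0.001]
wrist_force: [-0.1, -0.2, -2.5]
finger_gap: 0.0091
[[[-0.01,0.05,0.1],0.01,1.0]]
1
[ 0.52876834 -0.28041123  0.12205036] 18.05 0.009081703266831252
302 167
```

View pics/s2c.png

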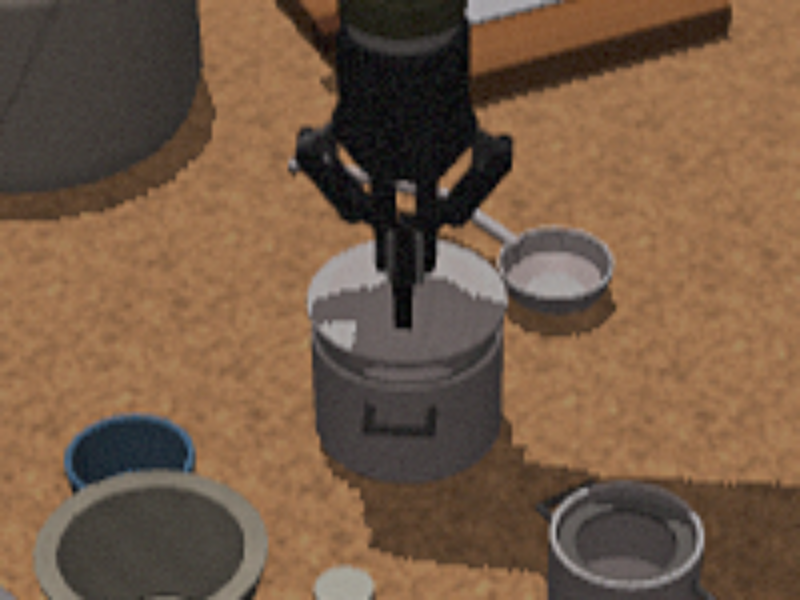

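View pics/w10.png

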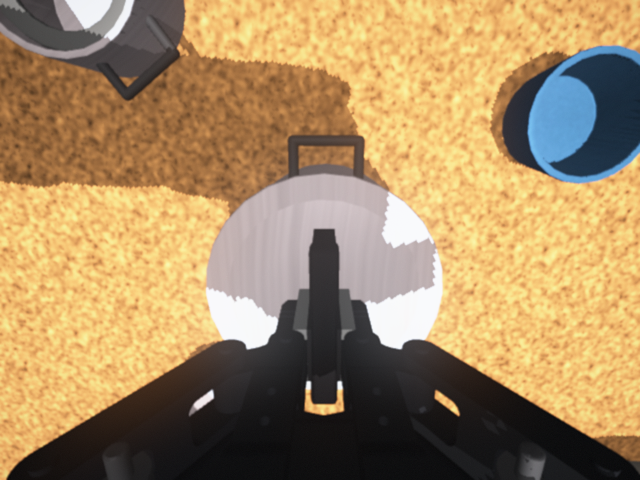

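```bash
python3 rel.py w10 .062 293.5 142 358.5 142; python3 rel.py w10 .142 324 240;python3 -m pendant '[[[0,0.04,0.25],0,1],[[0,0,0.3],0,1],[[0,0,0.3],0,1],[[0,0,0],0,1]]'
```

```text
[ 0.5505 -0.2081  0.062 ] tool x,y mm 73.7 -16.7
[ 0.5828 -0.2264  0.062 ] tool x,y mm 73.7 20.5
[ 0.549  -0.2464  0.142 ] tool x,y mm 39.6 0.9
clock: 18.7
tcp_pos: [0.5304, -0.2809, 0.1064]
orientation: [0.0, 0.864, 0.504, -0.0]
wrist_force: [-0.4, -1.5, -1.2]
finger_gap: 0.0088
```

```bash
python3 -m pendant '[[[0,0,0.15],0,1],[[0,0,0.15],0,1],[[0,0,0],0,1]]';python3 -m pendant '[[[0,0,0.15],0,1],[[0,0,0.15],0,1],[[0,0,0],0,1]]'
```

```text
clock: 19.08
tcp_pos: [0.5305, -0.2809, 0.1035]
orientation: [0.001, 0.863, 0.504, 0.0]
wrist_force: [-6.9, 2.9, 17.5]
finger_gap: 0.0089
clock: 19.45
tcp_pos: [0.5306, -0.281, 0.1034]
orientation: [0.003, 0.863, 0.504, 0.001]
wrist_force: [-17.4, 9.7, 50.1]
finger_gap: 0.0093
```

```bash
python3 -m pendant '[[[0,0,-0.25],0,1],[[0,0,0],0,-0.2],[[0,0,0],0,-0.2],[[0,0,0],0,-0.2],[[0,0,-1],0,-0.2],[[0,0,-1],0,-0.2],[[0,0,-1],0,-0.2]]';python3 - <<'E'
from h import *
import pickle
r=snap('scene','s3');im=r['color'];pickle.dump(r,open('s3.pkl','wb'))
x,y=302,167
cv2.imwrite('pics/s3c.png',cv2.resize(im[y-35:y+55,x-60:x+60],None,fx=6.5,fy=6.5))
E
python3 look.py w11
```

```text
clock: 20.32
tcp_pos: [0.5303, -0.2805, 0.159]
orientation: [-0.001, 0.863, 0.504, -0.0]
wrist_force: [0.4, 0.3, 0.4]
finger_gap: 0.0513
[ 0.53147533 -0.2813836   0.16201261] 20.375 0.0512965002339228
```

View pics/s3c.png

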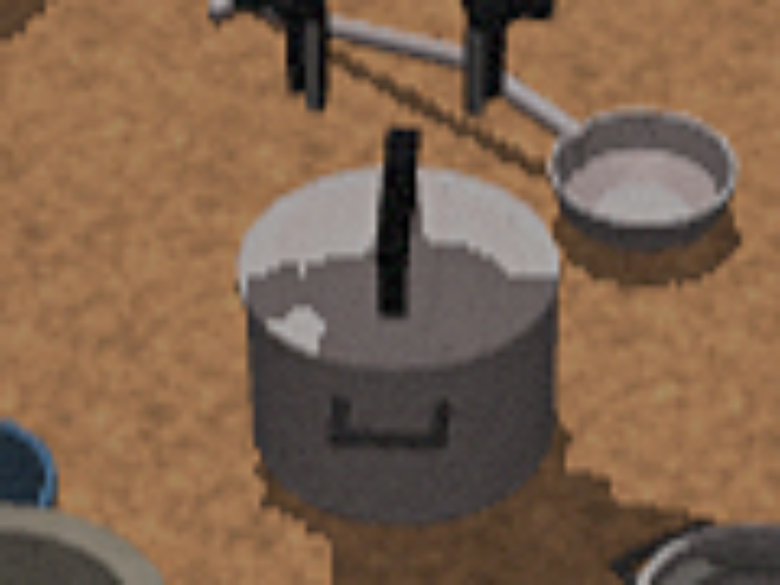

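View pics/w11.png

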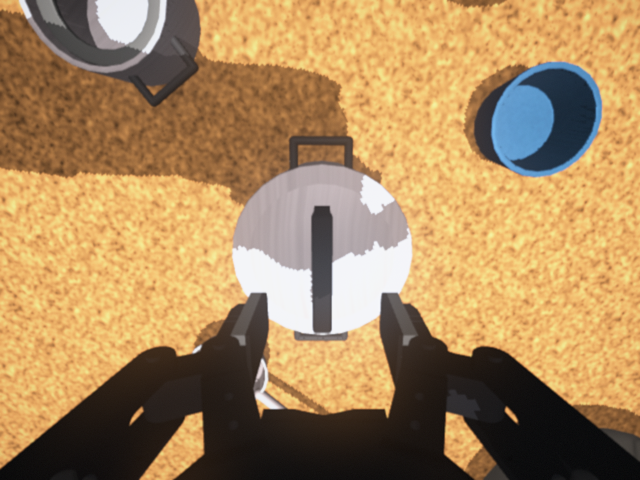

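```bash
python3 - <<'E'
import cv2
im=cv2.imread('pics/w11.png');cv2.imwrite('pics/w11c.png',cv2.resize(im[125:345,222:422],None,fx=3,fy=2.7))
E
```

```text
(no output)
```

View pics/w11c.png

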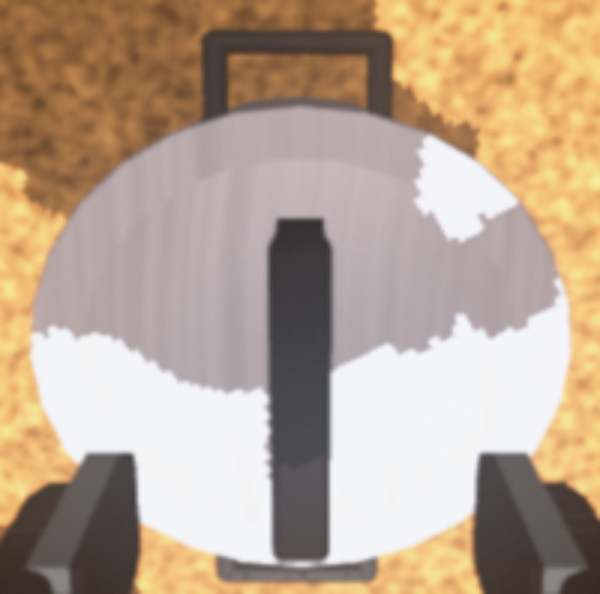

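The crop shows the big lid flush on its pot. Its bar is at columns 311–332 of w11, and the ear is centred on it.

```bash
python3 - <<'E'
from fit import *
import pickle
np.set_printoptions(precision=4,suppress=True)
r=pickle.load(open('w11.pkl','rb'));c=(222,125,3,2.7)
pts=px(c,[(31,335),(570,335),(300,105),(110,180),(490,180),(50,250),(555,255),(200,123),(400,123),(80,460),(540,430),(200,548),(400,550)])
for z in (.08,.085,.09): print(z,circ(r,pts,.062,z))
print(circ(r,pts,.062,.085,True))
print(env.get_state()['clock'])
E
python3 plan.py 0.15 .48 .02 .18 110 .562 .09 .18 113
```

```text
0.08 (array([ 0.5298, -0.2837]), np.float64(0.756065983824195))
0.085 (array([ 0.5304, -0.2827]), np.float64(1.1384661693247193))
0.09 (array([ 0.531 , -0.2817]), np.float64(2.3515802664190844))
(array([ 0.53  , -0.2834,  0.0815]), np.float64(0.64722317077444))
20.425
[[[1.0,-0.81,-0.08],-1.0,0.15],[[1.0,-0.65,-0.07],-1.0,0.15],[[1.0,-0.51,-0.07],-1.0,0.15],[[1.0,-0.39,-0.07],-1.0,0.15],[[1.0,-0.27,-0.06],-1.0,0.15],[[1.0,-0.16,-0.06],-1.0,0.15],[[1.0,-0.06,-0.06],-1.0,0.15],[[1.0,0.05,-0.06],-1.0,0.15],[[1.0,0.16,-0.07],-0.24,0.15],[[1.0,0.18,-0.06],0.0,0.15],[[1.0,0.18,-0.07],0.0,0.15],[[1.0,0.18,-0.06],0.0,0.15]]
[[[1.0,0.18,-0.07],0.0,0.15],[[1.0,0.18,-0.06],0.0,0.15],[[0.46,1.0,-0.01],-0.5,0.15],[[0.39,1.0,-0.01],0.0,0.15],[[0.4,1.0,-0.0],0.0,0.15],[[0.39,1.0,-0.01],0.0,0.15],[[0.4,1.0,-0.0],0.0,0.15],[[0.09,0.23,-0.0],0.0,0.15]]
20
```

```bash
python3 -m pendant '[[[1,-0.8,-0.2],-1,0.15],[[1,-0.65,-0.2],-1,0.15],[[1,-0.5,-0.2],-1,0.15],[[1,-0.4,0],-1,0.15],[[1,-0.25,0],-1,0.15],[[1,-0.15,0],-1,0.15],[[1,-0.05,0],-1,0.15],[[1,0.05,0],-1,0.15],[[1,0.15,0],-0.75,0.15],[[1,0.2,0],0,0.15],[[1,0.2,0],0,0.15],[[1,0.2,0],0,0.15]]'; python3 plan.py .15 .575 .08 .18 113
```

```text
clock: 21.92
tcp_pos: [0.4855, -0.0278, 0.1709]
orientation: [-0.0, 0.552, 0.834, -0.0]
wrist_force: [-0.2, -0.4, -0.2]
finger_gap: 0.0366
[[[0.52,1.0,-0.07],0.0,0.15],[[0.52,1.0,-0.07],0.0,0.15],[[0.51,1.0,-0.07],0.0,0.15],[[0.52,1.0,-0.08],0.0,0.15],[[0.51,1.0,-0.07],0.0,0.15],[[0.52,1.0,-0.08],0.0,0.15],[[0.11,0.23,-0.01],0.0,0.15]]
7
```

```bash
python3 -m pendant '[[[0.5,1,-0.05],0,0.15],[[0.5,1,-0.05],0,0.15],[[0.5,1,-0.05],0,0.15],[[0.5,1,-0.05],0,0.15],[[0.5,1,-0.05],0,0.15],[[0.5,0.7,-0.05],0,0.15],[[0,0,0],0,0.15]]'; python3 look.py v1 small_lid_bar;python3 plan.py .15 .571 .122 .17 113; python3 - <<'E'
import cv2
im=cv2.imread('pics/v1.png');cv2.imwrite('pics/v1c.png',cv2.resize(im[120:320,230:430],None,fx=3,fy=3))
E
```

```text
clock: 22.8
tcp_pos: [0.5674, 0.072, 0.177]
orientation: [-0.0, 0.551, 0.835, -0.0]
wrist_force: [-0.1, 0.1, -0.4]
finger_gap: 0.0363
small_lid_bar [([386.4, 179.2], 0.79)]
[0.56735524 0.07203307 0.17699457] 22.8 0.03634173833838253
[[[1.0,0.53,0.16],0.01,0.15],[[1.0,0.53,0.15],0.0,0.15],[[0.26,0.14,0.04],0.0,0.15]]
3
```

View pics/v1.png

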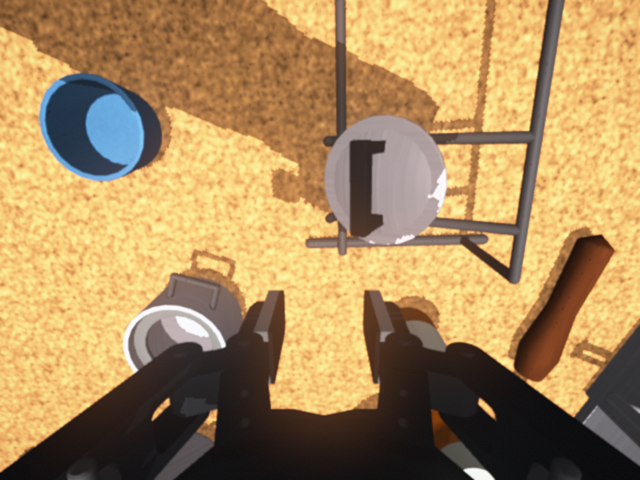

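```bash
python3 -m pendant '[[[1,0.55,0.15],0,0.15],[[1,0.55,0.15],0,0.15],[[0.25,0.15,0],0,0.15],[[0,0,0],0,0.15]]'; python3 look.py v2; python3 - <<'E'
import cv2
im=cv2.imread('pics/v2.png');cv2.imwrite('pics/v2c.png',cv2.resize(im[180:380,250:450],None,fx=3,fy=3))
E
```

```text
clock: 23.4
tcp_pos: [0.5724, 0.1217, 0.1714]
orientation: [0.0, 0.551, 0.834, -0.0]
wrist_force: [-1.0, 0.1, -0.5]
finger_gap: 0.0366
[0.57236715 0.12171201 0.17138558] 23.4 0.03656068346789408
```

View pics/v1c.png

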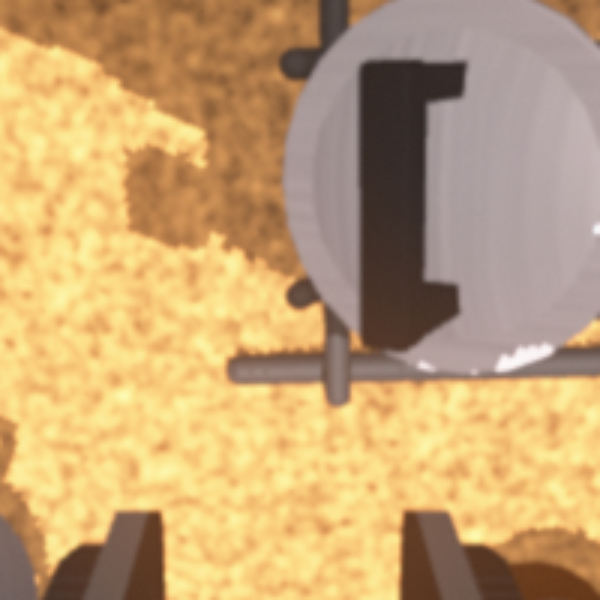

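View pics/v2c.png

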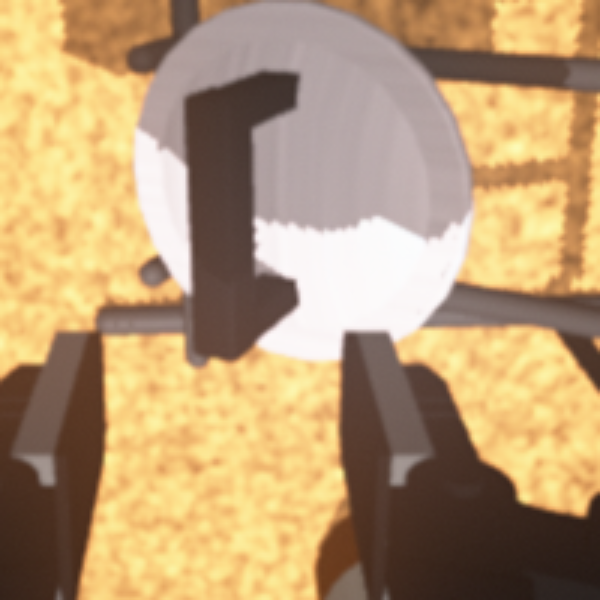

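```bash
python3 - <<'E'
from fit import *
import pickle
np.set_printoptions(precision=4,suppress=True)
a=pickle.load(open('v1.pkl','rb'));b=pickle.load(open('v2.pkl','rb'))
ca=(230,120,3,3);cb=(250,180,3,3)
P=[tri([ray(a,px(ca,[x])[0]),ray(b,px(cb,[y])[0])]) for x,y in [((360,63),(187,100)),((361,348),(193,355)),((392,205),(219,225))]]
for p in P: print(p[0],p[1][0])
d=P[0][0]-P[1][0];print(np.linalg.norm(d),np.degrees(np.arctan2(d[1],d[0])))
E
python3 plan.py .15 .573 .1225 .086 113
```

```text
[0.5546 0.1461 0.1016] 0.00041758490476947357
[0.5796 0.0905 0.0999] 0.00021055501144612407
[0.5726 0.1222 0.0998] 0.00011709043847835358
0.06095665712057721 114.21665365375597
[[[0.01,0.01,1.0],0.01,0.15],[[0.01,0.01,1.0],-0.0,0.15],[[0.01,0.01,1.0],-0.0,0.15],[[0.01,0.01,1.0],-0.0,0.15],[[-0.0,0.01,0.27],-0.0,0.15]]
5
```

```bash
python3 -m pendant '[[[0,0.03,1],0,0.15],[[0,0,1],0,0.15],[[0,0,1],0,0.15],[[0,0,1],0,0.15],[[0,0,0.3],0,0.15],[[0,0,0],0,0.15],[[0,0,0],0,1],[[0,0,0],0,1],[[0,0,0],0,1],[[0,0,0],0,1]]' 25; python3 -m pendant '[[[0,0,-0.5],0,1],[[0,0,-0.5],0,1],[[0,0,-1],0,1],[[0,0,-1],0,1],[[0,0,-1],0,1]]' 60; python3 look.py v3;  python3 plan.py 1 .50 .05 .16 100 .395 -.135 .115 96
```

```text
clock: 24.7
tcp_pos: [0.5735, 0.1222, 0.0864]
orientation: [0.001, 0.551, 0.834, 0.0]
wrist_force: [-3.0, -1.3, 6.1]
finger_gap: 0.0142
clock: 25.32
tcp_pos: [0.5732, 0.1225, 0.1663]
orientation: [0.0, 0.551, 0.834, 0.0]
wrist_force: [-0.3, -0.5, -2.2]
finger_gap: 0.0124
[0.57324152 0.12249251 0.16634269] 25.325 0.012380349370605469
[[[-0.39,-1.0,0.1],1.0,1.0],[[-0.51,-1.0,0.1],1.0,1.0],[[-0.65,-1.0,0.1],0.18,1.0],[[-0.68,-1.0,0.11],0.0,1.0],[[-0.34,-0.5,0.05],0.0,1.0],[[-1.0,-0.83,0.27],0.67,1.0],[[-1.0,-0.71,0.26],-0.0,1.0],[[-1.0,-0.72,0.26],-0.0,1.0],[[-1.0,-0.71,0.26],-0.0,1.0],[[-1.0,-0.72,0.26],-0.0,1.0],[[-1.0,-0.71,0.26],-0.0,1.0],[[-1.0,-0.72,0.26],-0.0,1.0]]
[[[-1.0,-0.71,0.27],-0.0,1.0],[[-0.6,-0.43,0.15],-0.0,1.0]]
14
```

View pics/v3.png

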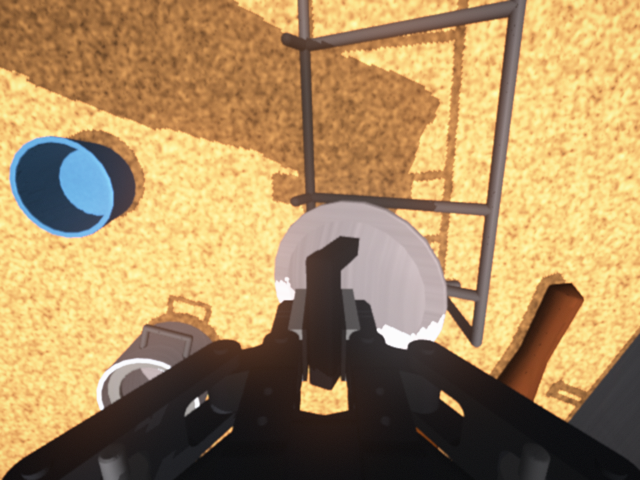

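```bash
python3 -m pendant '[[[-0.4,-1,0.1],1,1],[[-0.5,-1,0.1],1,1],[[-0.65,-1,0.1],0.2,1],[[-0.7,-1,0.1],0,1],[[-0.35,-0.5,0.05],0,1],[[-1,-0.85,0.25],0.65,1],[[-1,-0.7,0.25],0,1],[[-1,-0.7,0.25],0,1],[[-1,-0.7,0.25],0,1],[[-1,-0.7,0.25],0,1],[[-1,-0.7,0.25],0,1],[[-1,-0.7,0.25],0,1]]';  python3 plan.py 1 .39 -.16 .055 96.2
```

```text
clock: 26.88
tcp_pos: [0.4145, -0.1021, 0.1214]
orientation: [0.001, 0.669, 0.743, 0.0]
wrist_force: [0.2, 0.2, -1.6]
finger_gap: 0.0125
[[[-0.83,-0.46,1.0],-0.03,1.0],[[-0.83,-0.46,1.0],-0.0,1.0],[[-0.83,-0.46,1.0],-0.0,1.0],[[-0.26,-0.14,0.32],-0.0,1.0]]
4
```

```bash
python3 -m pendant '[[[-1,-0.5,0],0,1],[[-1,-0.5,0.8],0,1],[[-0.75,-0.5,1],0,1],[[0,0,1],0,1],[[0,0,0.6],0,1]]' 20; python3 -m pendant '[[[0,0,0.2],0,1],[[0,0,0.2],0,1],[[0,0,0.2],0,1],[[0,0,0.2],0,1],[[0,0,0],0,0.15],[[0,0,0],0,0.15],[[0,0,0],0,0.15],[[0,0,0],0,0.15]]'; python3 look.py v4; python3 - <<'E'
import cv2
im=cv2.imread('pics/v4.png');cv2.imwrite('pics/v4c.png',cv2.resize(im[210:410,230:430],None,fx=3,fy=3))
E
```

```text
clock: 27.5
tcp_pos: [0.3901, -0.1593, 0.0526]
orientation: [-0.0, 0.669, 0.743, 0.0]
wrist_force: [-0.6, -1.1, -2.0]
finger_gap: 0.0127
clock: 28.5
tcp_pos: [0.3899, -0.1591, 0.0371]
orientation: [-0.0, 0.669, 0.743, -0.0]
wrist_force: [0.6, 0.4, -0.3]
finger_gap: 0.0362
[ 0.38991785 -0.15907617  0.03711396] 28.5 0.03618966353268821
```

View pics/v4.png

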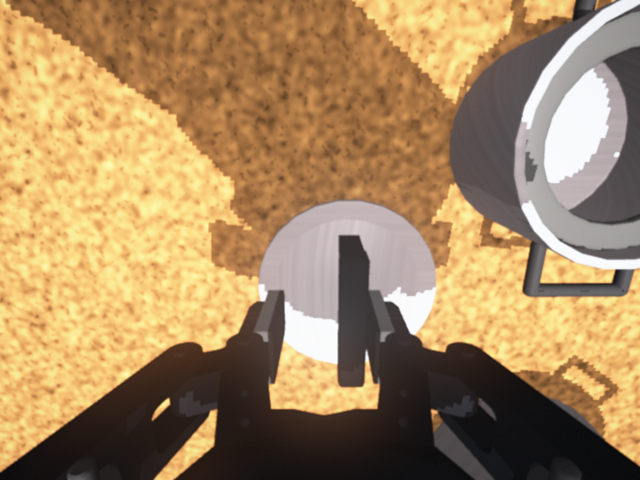

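View pics/v4c.png

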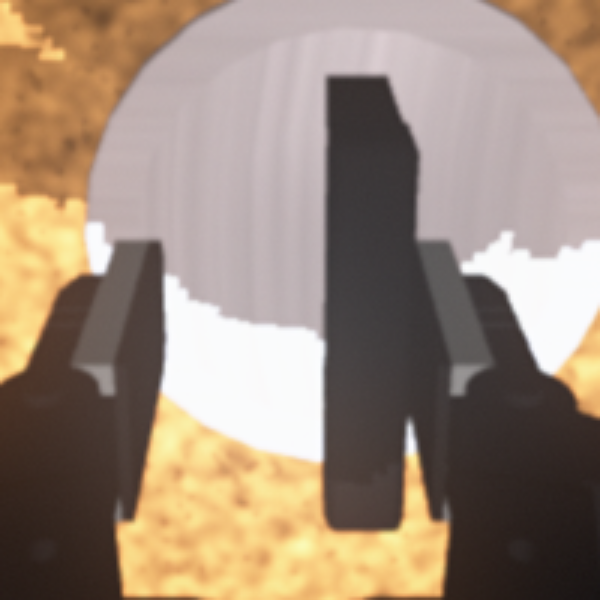

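```bash
python3 rel.py v4 .055 353.3 257 351 385.3
```

```text
[ 0.3992 -0.1265  0.055 ] tool x,y mm 31.4 12.6
[ 0.4059 -0.1863  0.055 ] tool x,y mm -28.8 13.1
```

```bash
python3 -m pendant '[[[0.06,0.64,0.1],0,0.15],[[0,0,0],0,0.15],[[0,0,0],0,1],[[0,0,0],0,1],[[0,0,0],0,1],[[0,0,0],0,1]]' 60;  python3 plan.py 1 .402 -.16 .10 96.2 .492 -.185 .16 96.2
```

```text
clock: 29.3
tcp_pos: [0.4025, -0.1566, 0.0352]
orientation: [-0.0, 0.669, 0.743, -0.0]
wrist_force: [0.5, -0.8, -1.3]
finger_gap: 0.0103
[[[-0.05,-0.01,-1.0],-0.04,1.0],[[-0.05,-0.02,-1.0],0.0,1.0],[[-0.05,-0.01,-1.0],0.0,1.0],[[-0.4,1.0,-0.75],0.0,1.0],[[-0.4,1.0,-0.75],0.0,1.0],[[-0.4,1.0,-0.75],0.0,1.0],[[-0.41,1.0,-0.74],0.0,1.0],[[-0.13,0.33,-0.25],0.0,1.0]]
8
```

```bash
python3 -m pendant '[[[0,0,-1],0,1],[[0,0,-1],0,1],[[0,0,-1],0,1],[[-0.4,1,-0.75],0,1],[[-0.4,1,-0.75],0,1],[[-0.4,1,-0.75],0,1],[[-0.4,1,-0.75],0,1],[[-0.15,0.35,-0.25],0,1],[[0,0,0],0,1]]' 120; python3 look.py v5 small_pot_rim;  python3 - <<'E'
import cv2
im=cv2.imread('pics/v5.png');cv2.imwrite('pics/v5c.png',cv2.resize(im[0:400,200:450],None,fx=3,fy=1.5))
E
```

```text
clock: 30.42
tcp_pos: [0.4928, -0.1824, 0.16]
orientation: [-0.0, 0.669, 0.743, -0.0]
wrist_force: [-0.2, 0.3, -2.4]
finger_gap: 0.0088
small_pot_rim [([334.9, 82.3], 0.87), ([543.9, 357.9], 0.68)]
[ 0.49277905 -0.18240619  0.15998038] 30.425 0.008837549364288285
```

View pics/v5.png

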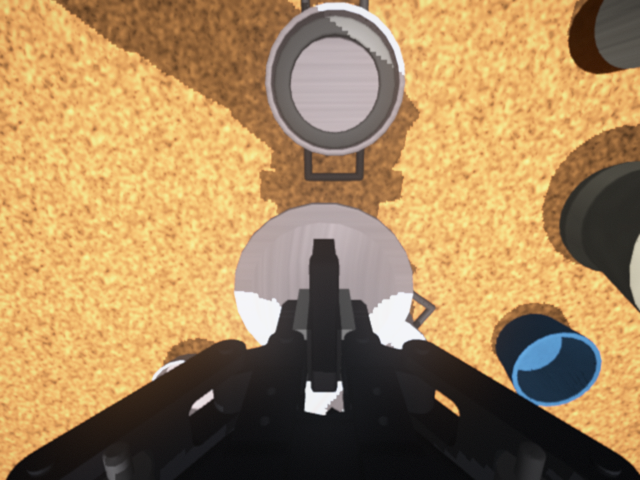

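View pics/v5c.png

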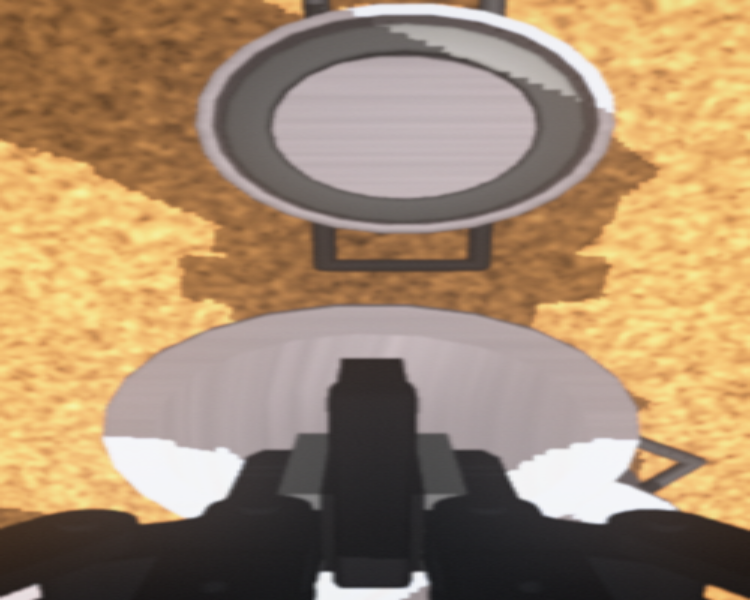

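```bash
python3 - <<'E'
from fit import *
import pickle
np.set_printoptions(precision=4,suppress=True)
r=pickle.load(open('v5.pkl','rb'));c=(200,0,3,1.5)
th=np.radians(96.1);X=np.array([np.cos(th),np.sin(th)]);Y=np.array([np.sin(th),-np.cos(th)])
def rel(p): d=np.array(p[:2])-r['tcp'][:2];return (1e3*d@X).round(1),(1e3*d@Y).round(1)
pts=px(c,[(198,118),(614,110),(410,4),(405,232),(240,47),(275,205),(545,203),(570,42),(222,165),(592,160)])
A=circ(r,pts,.045,.065);print(A,rel(A[0]));B=circ(r,pts,.045,.065,True);print(B,rel(B[0]))
e=[atz(*ray(r,p),.047)[:2] for p in px(c,[(325,245),(480,245),(316,266),(490,266)])]
m=(e[2]+e[3])/2
for C in(A,B):
  d=C[0][:2]-m;print('ear',np.degrees(np.arctan2(d[1],d[0])),np.linalg.norm(d))
n=e[3]-e[2];print(np.degrees(np.arctan2(n[1],n[0]))+90)
for z in(.183-.002,.181+.002,.178):
    a,b=[atz(*ray(r,p),z) for p in px(c,[(372,388),(373,587)])];print(z,np.linalg.norm(a-b)*1e3,rel((a+b)/2))
f=px(c,[(103,430),(638,430),(370,305),(150,360),(590,360),(240,322),(500,322),(130,480),(615,480)])
for z in(.14,.1416):x,er=circ(r,f,.047,z);print(z,rel(x),er)
x,er=circ(r,f,.047,.14,True);print(x,rel(x),er)
E
```

```text
(array([ 0.4897, -0.0728]), np.float64(1.0973782729597183)) (np.float64(109.3), np.float64(8.6))
(array([ 0.4898, -0.0723,  0.0603]), np.float64(0.6626864695889805)) (np.float64(109.8), np.float64(8.7))
ear 96.21469606146252 0.06214781002795719
ear 96.07668807374363 0.06265130817079145
95.94263030728571
0.181 61.13552101379551 (np.float64(1.3), np.float64(1.1))
0.183 60.128156182398286 (np.float64(2.6), np.float64(1.1))
0.178 62.646568260891364 (np.float64(-0.5), np.float64(1.1))
0.14 (np.float64(-2.0), np.float64(0.8)) 0.4000455539429586
0.1416 (np.float64(-1.7), np.float64(0.8)) 0.7306494521000996
[ 0.4938 -0.1846  0.1385] (np.float64(-2.3), np.float64(0.8)) 0.21938836161201125
```

```bash
python3 -m pendant '[[[1,0.1,0],0,1],[[1,0.1,0],0,1],[[1,0.1,0],0,1],[[1,0.1,0.3],0,1],[[1,0,0.8],0,1],[[0.53,0,0.8],0,1],[[0,0,0.6],0,1],[[0,0,0.2],0,1],[[0,0,0],0,1]]'; python3 look.py v6; python3 - <<'E'
from h import *
r=snap('scene','s4');im=r['color']
x,y=proj(r,[.489,-.073,.08]);x=int(x);y=int(y);print(x,y)
cv2.imwrite('pics/s4c.png',cv2.resize(im[y-45:y+45,x-60:x+60],None,fx=6,fy=6))
E
```

```text
clock: 31.65
tcp_pos: [0.4895, -0.0719, 0.1062]
orientation: [-0.0, 0.669, 0.743, -0.0]
wrist_force: [-0.0, -0.0, -0.3]
finger_gap: 0.0092
[ 0.48947089 -0.07188966  0.10618491] 31.65 0.009240079940616706
357 220
```

View pics/s4c.png

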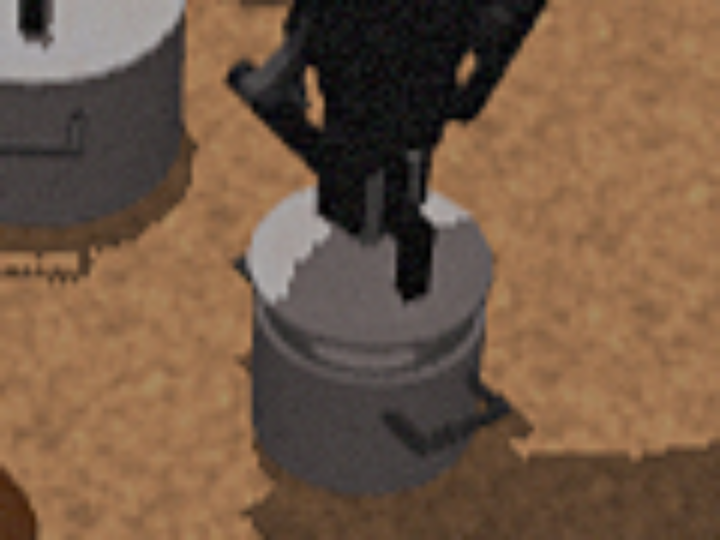

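View pics/v6.png

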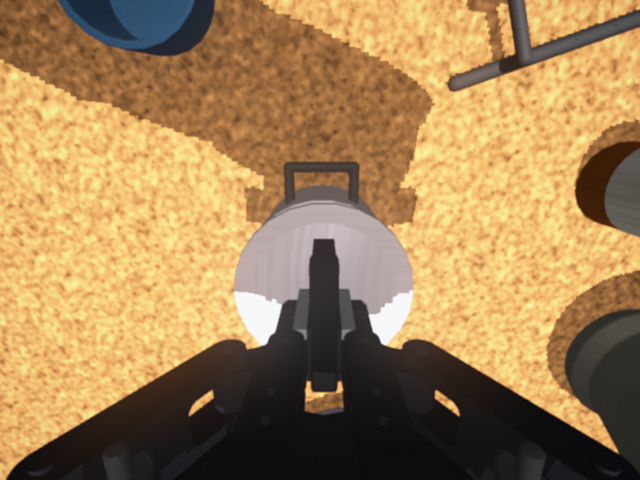

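```bash
python3 -m pendant '[[[0,0,0.25],0,1],[[0,0,0.2],0,1],[[0,0,0],0,1]]'
```

```text
clock: 32.12
tcp_pos: [0.489, -0.0716, 0.0969]
orientation: [-0.0, 0.669, 0.743, -0.0]
wrist_force: [-0.3, 0.2, -1.3]
finger_gap: 0.0091
```

```bash
python3 -m pendant '[[[0,0,0.25],0,1],[[0,0,0],0,1]]';python3 -m pendant '[[[0,0,0.15],0,1],[[0,0,0.1],0,1],[[0,0,0],0,1]]'
```

```text
clock: 32.38
tcp_pos: [0.4894, -0.0716, 0.0922]
orientation: [0.0, 0.669, 0.743, 0.0]
wrist_force: [-0.4, 0.0, -1.3]
finger_gap: 0.0092
clock: 32.75
tcp_pos: [0.4895, -0.0717, 0.0883]
orientation: [0.0, 0.669, 0.743, 0.0]
wrist_force: [-2.9, 0.6, 8.4]
finger_gap: 0.0095
```

```bash
python3 -m pendant '[[[0,0,0.1],0,1],[[0,0,0.1],0,1],[[0,0,0],0,1]]';python3 -m pendant '[[[0,0,0.1],0,1],[[0,0,0.05],0,1],[[0,0,0],0,1]]'
```

```text
clock: 33.12
tcp_pos: [0.4897, -0.0717, 0.0881]
orientation: [0.002, 0.669, 0.743, 0.0]
wrist_force: [-13.4, 3.5, 38.3]
finger_gap: 0.0097
clock: 33.5
tcp_pos: [0.4899, -0.0718, 0.088]
orientation: [0.003, 0.669, 0.743, 0.001]
wrist_force: [-21.1, 5.1, 61.3]
finger_gap: 0.0096
```

```bash
python3 -m pendant '[[[0,0,-0.35],0,1],[[0,0,0],0,-0.2],[[0,0,0],0,-0.2],[[0,0,0],0,-0.2],[[0,0,-1],0,-0.2],[[0,0,-1],0,-0.2],[[0,0,-1],0,-0.2],[[0,0,-0.5],0,-0.2],[[0,0,0],0,-0.2]]'; python3 look.py v7; python3 - <<'E'
from h import *
r=snap('scene','s5');im=r['color']
cv2.imwrite('pics/s5c.png',cv2.resize(im[140:270,250:410],None,fx=5,fy=4.6))
im=cv2.imread('pics/v7.png');cv2.imwrite('pics/v7c.png',cv2.resize(im[125:345,222:422],None,fx=3,fy=2.7))
E
```

```text
clock: 34.62
tcp_pos: [0.4897, -0.0718, 0.1574]
orientation: [0.0, 0.669, 0.743, 0.0]
wrist_force: [0.6, -0.1, -0.2]
finger_gap: 0.0512
[ 0.48971723 -0.07175389  0.15735685] 34.625 0.05124015810471485
```

View pics/s5c.png

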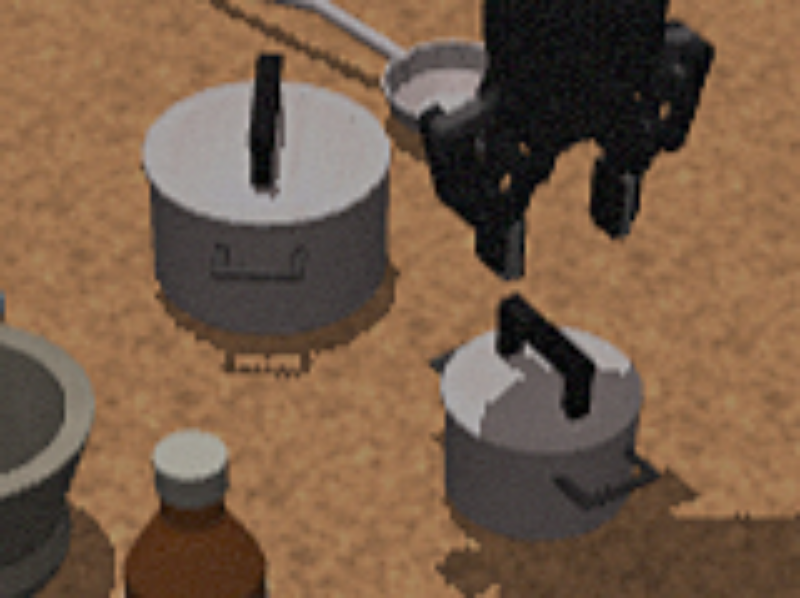

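View pics/v7c.png

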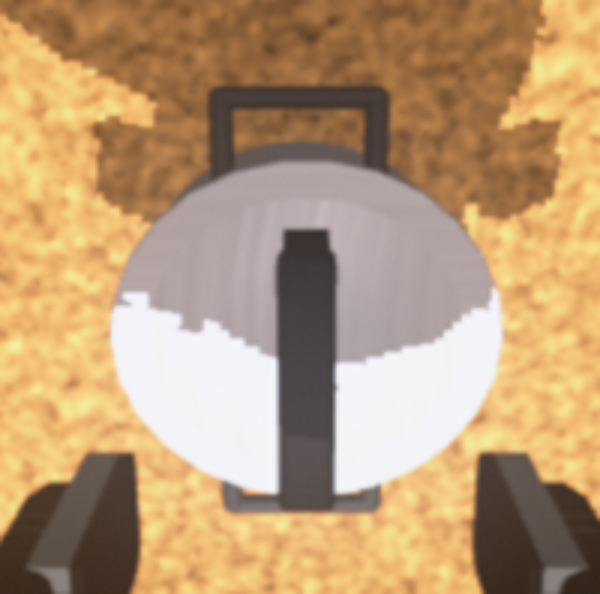

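```bash
python3 - <<'E'
from fit import *
import pickle
np.set_printoptions(precision=4,suppress=True)
r=pickle.load(open('v7.pkl','rb'));c=(222,125,3,2.7)
pts=px(c,[(110,333),(502,333),(305,162),(125,260),(488,262),(180,195),(425,195),(140,420),(475,420),(230,484),(380,486)])
for z in (.065,.07,.075): print(z,circ(r,pts,.047,z))
print(circ(r,pts,.047,.07,True))
s=env.get_state();print(s['clock'],s['wrist_force'],s['tcp_pos'])
e=[atz(*ray(r,p),.047)[:2] for p in px(c,[(213,96),(385,96),(225,505),(380,505)])];a=(e[0]+e[1])/2;b=(e[2]+e[3])/2
print('pot by ears',(a+b)/2,np.degrees(np.arctan2(*(a-b)[::-1])))
b1=[atz(*ray(r,p),.108)[:2] for p in px(c,[(307,257),(307,508)])];d=b1[0]-b1[1];print('bar',(b1[0]+b1[1])/2,np.degrees(np.arctan2(*d[::-1])),np.linalg.norm(d))
E
```

```text
0.065 (array([ 0.4911, -0.0745]), np.float64(1.0095437337045374))
0.07 (array([ 0.4909, -0.073 ]), np.float64(0.3794830846013739))
0.075 (array([ 0.4908, -0.0715]), np.float64(1.1541280942752261))
(array([ 0.4909, -0.0731,  0.0696]), np.float64(0.3715572419120359))
34.725 [-0.8533  0.0569 -0.3818] [ 0.489  -0.0715  0.1564]
pot by ears [ 0.4896 -0.0736] 96.26510953217988
bar [ 0.491  -0.0718] 95.94618783646621 0.06032207747012527
```

Both lids are home, centred and aligned, with the flange tops measuring at their seated heights. I'm handing in with the gripper clear.

```bash
python3 -m pendant '[[[0,0,-1],0,-0.2],[[0,0,-1],0,-0.2],[[0,0,0],0,-0.2]]' && python3 -c "
from workcell import env
print(env.get_state()['wrist_force']);print(env.hand_in())"
```

```text
clock: 35.1
tcp_pos: [0.49, -0.0718, 0.1977]
orientation: [0.001, 0.669, 0.743, 0.0]
wrist_force: [0.1, 1.5, 0.2]
finger_gap: 0.0513
[0.09668775 1.51746654 0.22795679]
the job is handed in; nothing more can be done
None
```

Both lids are on their own pots and pressed to the hard stop, and I handed in at about 35 s of the 58 s. `hand_in()` gives no verdict, so this rests on my own measurements.

**How it went:** A lid gripped in the stand kept its 30° lean in the fingers, even at 60–120 N. I set each lid down on clear counter, where it settled level, then gripped it again squarely and carried it to its pot. I turned each bar to the measured ear line and pushed down past the ring.

**Last checks:**

| | Big lid | Small lid |
|---|---|---|
| Stop height of tool (predicted) | 103.4 mm (103.4 mm) | 88.0 mm (88.2 mm) |
| Peak push (upward wrist force) | 50 N | 61 N |
| Flange top above counter, from wrist camera (expected when home) | 81.5 mm (85 mm) | 69.6 mm (70 mm) |
| Bar against ears | 0.1° between tool and ears before pressing; looked in line after | about 0.3° |
| Lid against pot centre | about 2 mm | about 1–2 mm |

- **Big lid height:** the 81.5 mm reading is 3.5 mm low. The same camera also read that pot's rim about 3.6 mm low, and the difference between the two matches the 5 mm flange.
- **Lid position along the bar:** two camera estimates, from the bar and from the flange, disagreed by about 2–3 mm. I split the difference, and both plugs went in without catching.
- **Surroundings:** in the last scene picture both lids sit flush and the pots look where they were. I saw nothing else on the counter disturbed. I did not measure how far anything had moved.
- **Force at the end:** just before hand-in the wrist still read 1.5 N sideways. The gripper was open and well clear, so I took this as sensor noise.

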